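# Tumble the walnut beads and hang up the trug

### The job

Tumble the walnut beads: slide the tumbler's door open, lay every bead that is out on the table into the drum, slide the door fully shut, and turn the crank at least four whole turns clockwise, seen from the crank's end, at a steady, easy pace (six to eight seconds a turn), carrying the weighted side over the top in each turn without letting it run away or fall back. Bring the drum to rest with the door uppermost and leave the beads in it behind the shut door. Tidy up by hanging the empty wooden trug on the stand's hook by the middle of its dowel handle, and do not disturb the jar, the ramekin or the pliers.

Things in the scene. Friction and masses are not known exactly. Their poses are not given: they have to be found in the camera images.
- tumbler: the hand tumbler's fixed stand: a wooden base 170 x 300 x 16 mm with a steel bearing post near each end; origin on the table under the middle of the base; its y axis is parallel to the drum's axis, and the crank is at its -y end. The drum's axis is 165 mm above the table
- drum (a joint): turn (rad) of drum and crank, one piece, counted through whole turns; 0 = door up, crank up; grows clockwise seen from the crank's end (the top moves along the tumbler's +x). A steel bar opposite the door makes it heavy: let go, it swings until the door is on top. Lifting the bar takes about 6 N at the grip, most a quarter turn from rest; past the top it pulls ahead as hard
- drum_mid (a point): centre of the drum, on its axis. The drum is a six-sided clear acrylic barrel, 236 mm long inside, 152 mm between opposite flats inside (160 outside, 185 mm over the corners); y along the axis, z out through the flat with the mouth and door
- mouth_mid (a point): middle of the drum's mouth, at the outer face of its top flat, 80 mm from the axis; the mouth is 86 mm across the axis and, with the door fully open, 114 mm along it. z points out of the drum; a bead fits through it either way round. Axes as the drum
- door (a joint): how far the sliding door is open, in m: 0 shut, 0.117 fully open. It slides along the drum's axis towards +y (away from the crank), takes about 2 N and stays where it is left. It starts shut or a little open
- door_bar (a point): middle of the door's finger bar, an upright aluminium bar 12 mm thick along the drum's axis, 50 mm long across it and 30 mm high, standing on the middle of the door plate; the point is 15 mm below the bar's top and 15 mm above the plate. Axes as the drum
- crank_grip (a point): grip point on the crank's wooden sleeve (26 mm thick, 78 mm long, parallel to the drum's axis, free to spin on its pin, so the hand need not turn), 65 mm out from the axis on the door's side; on the sleeve's centre line, 31 mm from its free end, 53 mm clear of the crank arm, 207 mm from the drum's centre along -y
- bead_board: the fixed maple bead board, 180 x 260 x 15 mm, origin under its centre; beads lie on it
- bead1_mid (a point): an eight-sided barrel bead of dark walnut, 66 mm long, 44 mm across its flats, 55 g, lying on a flat on the bead board at the start; the point is the bead's centre (22 mm above what it lies on), its x axis runs along the bead's length. All four beads are alike; some are absent in a given start
- bead2_mid (a point): an eight-sided barrel bead of dark walnut, 66 mm long, 44 mm across its flats, 55 g, lying on a flat on the bead board at the start; the point is the bead's centre (22 mm above what it lies on), its x axis runs along the bead's length. All four beads are alike; some are absent in a given start
- bead3_mid (a point): an eight-sided barrel bead of dark walnut, 66 mm long, 44 mm across its flats, 55 g, lying on a flat on the bead board at the start; the point is the bead's centre (22 mm above what it lies on), its x axis runs along the bead's length. All four beads are alike; some are absent in a given start
- bead4_mid (a point): an eight-sided barrel bead of dark walnut, 66 mm long, 44 mm across its flats, 55 g, lying on a flat on the bead board at the start; the point is the bead's centre (22 mm above what it lies on), its x axis runs along the bead's length. All four beads are alike; some are absent in a given start
- trug_grip (a point): middle of the dowel handle of the empty plywood trug standing on the table: dowel 16 mm thick, 138 mm long between the end boards (which rise 12 mm above its centre line), level, along this point's x, 135 mm above the trug's underside, 85 mm above the tray's rim. Tray 150 mm along x, 90 mm across; 240 g
- hook_seat (a point): where the dowel's centre line lies when hung. The hook, a 10 mm round bar, leaves the top of a fixed post (14 mm thick, 219 mm high, foot 120 mm wide), runs along this point's -x, dips to the seat 75 mm out and turns up to a tip 21 mm farther out, its top 17 mm above the seat point. Seat 214 mm above the table; x points to the post, z up. The hung dowel lies along y
- bead_jar: a bystander: a glass bead jar with a metal cap, 70 mm in diameter, 91 mm high, origin under its centre
- ramekin: a bystander: a white ceramic ramekin, 84 mm in diameter, 45 mm high, origin under its centre
- pliers: a bystander: round-nose pliers 145 mm long, 14 mm high, lying on the table, origin near the pivot
Things that resemble listed ones, but are neither listed nor needed, are in the scene too. What is shaped like the part that bears bead2_mid but orange is not meant.

How it is judged:
By the outcome, as a careful person would: the job done as asked, in the order asked, and still so for the second after the job is handed in, with the robot touching nothing.
Of bead1, bead2, bead3, bead4 only 2 to 4 are there at a start; the rules pass over those that are not, and their reading is None.
At some moment in a run one of bead3, trug may be knocked a few centimetres aside while the robot is not near it.
It also fails if it takes over 210 s, if anything falls off the work surface, if the arm or the gripper's body presses on something with over 40 N, if the wrist force passes 120 N, or if a joint passes its speed limit or range.

### The arm

A 7-joint arm with a two-finger parallel gripper is mounted at the origin on the work surface. World frame = base frame: x ahead of the robot, y to its left, z up, the work surface at z = 0. Lengths are in m, angles in rad, forces in N, time in s.
With the tool pointing down it reaches from about 0.4 to 0.9 m from the base axis. Payload 5.5 kg.
Tool frame: the origin (TCP) lies at the very end of the fingers, on their centre line; the grasp point (between the pads) lies 19 mm behind it; z points along the fingers, y is the line along which they close (so a half turn about z gives the same grasp; the last joint's range is limited). The gripper opens to 92 mm and grips with 3 to 60 N. Pads are 19 mm wide; open, the fingers measure 130 mm over their backs; the gripper's body (75 mm by 190 mm) begins 47 mm behind the grasp point.
Start: joints at [1.391, 0.501, -0.427, 1.55, 0.221, 1.138, -0.21], TCP at [0.279, -0.587, 0.227] pointing down, gripper open.
Joint ranges: [-2.88, 2.88], [-0.31, 2.03], [-1.54, 1.56], [0.2, 2.42], [-1.41, 4.55], [0.19, 2.02], [-2.57, 2.57]. Speed limits (rad/s): [2.57, 2.57, 3.14, 3.14, 3.14, 3.14, 3.14].

### API

Orientations are given as a rotation vector (axis times angle).
In Python, from cell import robot gives the robot as it stands.
- The arm moves only by the shell command python3 -m handwheel 'ROWS' [FORCE]. ROWS is JSON, a list of rows, each an object with "travel": the shift along the tool's x, y, z in units of 30 mm (1.0 is 30 mm), a list of three; "rot": the turn, a rotation vector about the tool's x, y, z in rad, a list of three; "grip": the finger opening in mm, from 0 to 91.8. A call has 1 to 12 rows; each row shifts and turns the commanded pose from where the row before left it, along the tool's axes as they then stand; what a row does not reach is not made up. A row lasts 1/12 s, in which the tool goes at most 41.7 mm and 7.16 degrees, less where a joint would pass 70% of its speed; a pose out of reach is approached as far as the arm can. A call is refused whole if a number of a shift passes 1 or a number of a turn 0.125, either way. A call with a gripper value outside its range is refused whole. The fingers move at their own pace and stop on an object; FORCE is the grip in N (left out, the last holds). Time passes only in rows, so rows that do not move let the fingers close. It gives the time, the measured TCP pose, the force, the opening and the grip force at its end, in the units of the state.
- robot.observe(): the state, without advancing time (a new reading comes with each control period).
- robot.camera(name): name is "scene" or "top" or "wrist"; returns (picture, depth): 480x640x3 uint8, red, green, blue; 480x640 float32, m along the optical axis (not along the pixel's ray), 0 where there is no reading.
- robot.camera_params(name): a dict with "fx", "fy", "cx", "cy" (pixels), "position" and "rotation" of the camera in the world; the wrist camera has in their place "mount" (4x4, takes a point from camera to tool coordinates, whose origin is the TCP and whose axes are the flange's). Camera axes: x right, y down, z forward; pixel columns grow to the right and rows downward; lengths in m; the calibration is good to about 2 mm. A picture is of the moment at which its call begins: read the wrist's pose just before it. camera_params takes no time and is no camera call.
- robot.close_job(): hands the job in; it is judged then, once.
Trained networks look in the newest picture that a camera, given by its name, has taken for a name from the list of things; names that differ only in an ending like _2 or _b are one class to them, and where a whole thing is asked for, a point or a joint stands for the part that bears it (a point fixed in the world has none). Each returns a list of dicts, best first, with "p" (0 to 1); they miss things now and then, are a little off and sometimes report something else, mostly with a low value. They report only what shows in the picture. A call takes as long as a camera call. They do not tell look-alikes from the thing itself.
- robot.cut_out(camera, label): "mask" (480x640 bool, what is visible of it).
- robot.spot_point(camera, label): "position" ([x, y, z] in m, in world coordinates, good to about 4 mm: a listed point, or the origin of a listed thing).
The state is a dict: "clock": time; "joint_pos": joint angles; "dq": joint speeds; "tau": joint torques, N m; "ee_pos": TCP position; "orientation": TCP orientation; "force": force on the tool from outside, world axes, zero at the start; "wrist_torque": the same for the moment, N m; "grip_width": finger opening in m; "gripper_force": force on a finger pad.
Only numpy, scipy, OpenCV 4.12 (cv2) and the standard library are available. Lean on these libraries where they do the work, as an engineer would, in place of code of your own. Each camera call takes 0.05 s, during which the arm holds its last target. There are 200 camera calls.

## Working session

There is one attempt and no reset: what is moved stays moved. The work goes in short steps, Python scripts to look and compute and a shell command to move; the robot and the scene stay as the last step left them, time stands still between calls to the robot, and variables do not carry over. Pictures are saved under pics/ and viewed, at most 16 in all, crops included, and the job is handed in when it is done.

```bash
ls; mkdir -p pics
cat > h.py <<'E'
from cell import robot
import numpy as np, cv2
from scipy.spatial.transform import Rotation as R
def shot(cam,name=None):
    s=robot.observe(); im,d=robot.camera(cam)
    if name: cv2.imwrite(f'pics/{name}.png',im[:,:,::-1])
    return s,im,d
def find(cam,labels):
    for l in labels:
        print(cam,l,[(round(r['p'],2),np.round(r['position'],3).tolist()) for r in robot.spot_point(cam,l)][:5])
def st():
    s=robot.observe(); print(round(s['clock'],2),np.round(s['ee_pos'],4),np.round(s['orientation'],3),'F',np.round(s['force'],1),'w',round(s['grip_width'],4),round(s['gripper_force'],1)); return s
def go(target, Rt=None, s=None):
    "delta in tool axes, 30mm units"
    s=s or robot.observe(); Rc=R.from_rotvec(s['orientation'])
    d=Rc.inv().apply(np.array(target)-s['ee_pos'])/0.03
    r=(Rc.inv()*Rt).as_rotvec() if Rt is not None else None
    print('travel',np.round(d,2),'rot',None if r is None else np.round(r,3))
E
python3 - <<'E'
from h import *
s=st(); print(R.from_rotvec(s['orientation']).as_matrix().round(2)); print(s['joint_pos'])
L=['tumbler','drum_mid','mouth_mid','door_bar','crank_grip','bead_board','bead1_mid','trug_grip','hook_seat','bead_jar','ramekin','pliers']
for c in ['top','scene']:
    shot(c,c); find(c,L)
E
```

```text
pics
0.0 [ 0.2782 -0.5867  0.2257] [-3.063e+00 -6.900e-01  1.000e-03] F [-0.8 -0.3 -0.2] w 0.092 0.0
[[ 0.9   0.43 -0.  ]
 [ 0.43 -0.9   0.  ]
 [ 0.   -0.   -1.  ]]
[ 1.39120365  0.50182626 -0.42676905  1.55143898  0.2208258   1.13823226
 -0.2102817 ]
top tumbler []
top drum_mid []
top mouth_mid []
top door_bar [(0.93, [0.606, 0.248, 0.259])]
top crank_grip [(0.87, [0.636, 0.081, 0.229])]
top bead_board [(0.8, [0.49, -0.159, -0.001])]
top bead1_mid []
top trug_grip [(0.78, [0.519, -0.439, 0.133])]
top hook_seat [(0.89, [0.672, -0.157, 0.214])]
top bead_jar [(0.72, [0.378, 0.272, -0.004]), (0.16, [0.399, 0.099, -0.0])]
top ramekin [(0.67, [0.74, -0.0, -0.002])]
top pliers [(0.76, [0.4, 0.1, 0.002]), (0.44, [0.607, 0.248, 0.261])]
scene tumbler [(0.58, [0.597, 0.285, -0.001])]
scene drum_mid []
scene mouth_mid []
scene door_bar [(0.82, [0.605, 0.247, 0.264]), (0.74, [0.488, -0.15, -0.002])]
scene crank_grip [(0.8, [0.633, 0.078, 0.228])]
scene bead_board [(0.71, [0.487, -0.15, -0.002])]
scene bead1_mid []
scene trug_grip [(0.7, [0.516, -0.439, 0.135])]
scene hook_seat [(0.76, [0.674, -0.152, 0.212])]
scene bead_jar [(0.58, [0.377, 0.27, 0.0])]
scene ramekin [(0.68, [0.631, 0.08, 0.23]), (0.55, [0.742, -0.005, 0.001])]
scene pliers [(0.75, [0.742, -0.005, 0.004]), (0.6, [0.399, 0.102, -0.001])]
```

View pics/top.png

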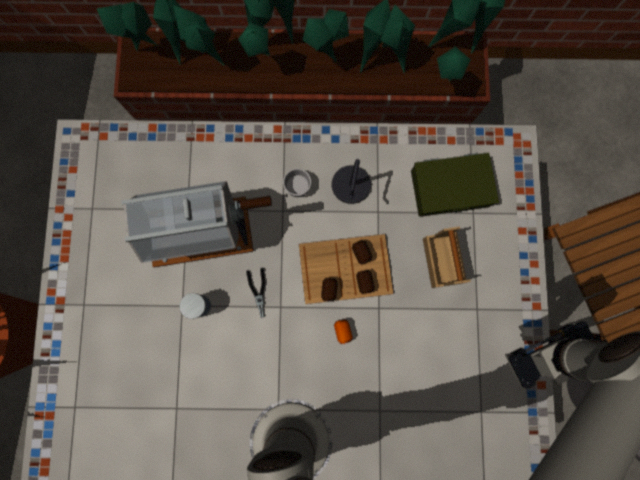

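View pics/scene.png

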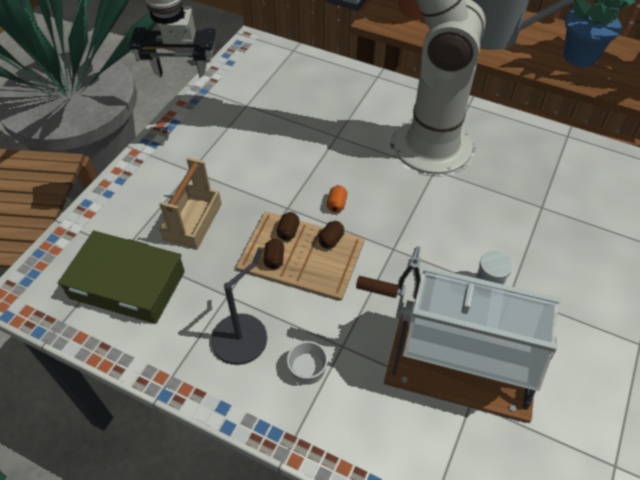

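```bash
python3 -m handwheel '[{"travel":[0,0,-1],"rot":[0,0,0.09],"grip":60},{"travel":[0,0,-1],"rot":[0,0,0.09],"grip":60},{"travel":[0,0,-1],"rot":[0,0,0.09],"grip":60},{"travel":[0.5,-0.8,-0.5],"rot":[0,0,0],"grip":60},{"travel":[0.5,-0.8,-0.5],"rot":[0,0,0],"grip":60},{"travel":[0.5,-0.8,-0.5],"rot":[0,0,0],"grip":60},{"travel":[0.5,-0.8,-0.5],"rot":[0,0,0],"grip":60},{"travel":[0.5,-0.8,0],"rot":[0,0,0],"grip":60},{"travel":[0.5,-0.8,0],"rot":[0,0,0],"grip":60},{"travel":[0.5,-0.8,0],"rot":[0,0,0],"grip":60},{"travel":[0.5,-0.8,0],"rot":[0,0,0],"grip":60},{"travel":[0.5,-0.8,0],"rot":[0,0,0],"grip":60}]'
python3 -m handwheel '[{"travel":[0.5,-0.8,0],"rot":[0,0,0],"grip":60},{"travel":[0.5,-0.8,0],"rot":[0,0,0],"grip":60},{"travel":[0.5,-0.8,0],"rot":[0,0,0],"grip":60},{"travel":[0.5,-0.8,0],"rot":[0,0,0],"grip":60},{"travel":[0.5,-0.8,0],"rot":[0,0,0],"grip":60},{"travel":[0.5,-0.8,0],"rot":[0,0,0],"grip":60},{"travel":[0.5,-0.8,0],"rot":[0,0,0],"grip":60},{"travel":[0.5,-0.8,0],"rot":[0,0,0],"grip":60},{"travel":[0.5,-0.8,0],"rot":[0,0,0],"grip":60},{"travel":[0.5,-0.8,0],"rot":[0,0,0],"grip":60},{"travel":[0.5,-0.8,0],"rot":[0,0,0],"grip":60},{"travel":[0.5,-0.8,0],"rot":[0,0,0],"grip":60}]'
python3 - <<'E'
from h import *
s=st()
shot('top'); find('top',['bead1_mid','bead2_mid','bead3_mid','bead4_mid'])
im,d=robot.camera('top'); p=robot.camera_params('top')
v,u=np.mgrid[0:480,0:640]; Rc=np.array(p['rotation']);t=np.array(p['position'])
P=np.stack([(u-p['cx'])/p['fx']*d,(v-p['cy'])/p['fy']*d,d],-1)@Rc.T+t
m=(P[...,2]>.03)&(P[...,2]<.075)&(abs(P[...,0]-.49)<.11)&(abs(P[...,1]+.155)<.15)&(im.sum(2)<200)
n,lab,stt,c=cv2.connectedComponentsWithStats(m.astype(np.uint8))
for i in range(1,n):
    if stt[i,4]<30: continue
    q=P[lab==i]; q2=q[q[:,2]>q[:,2].max()-.015]; (cx,cy),wh,a=cv2.minAreaRect((q2[:,:2]*1000).astype(np.float32)); w,vec=np.linalg.eigh(np.cov(q[:,:2].T))
    print(stt[i,4],q.mean(0).round(3),q[:,2].max().round(3),'rect',round(cx),round(cy),np.round(wh),'axis deg',np.degrees(np.arctan2(vec[1,1],vec[0,1])).round(1),w.round(6))
u_=np.array([-.171,.985]);print('bar-delta');go([0.606,.248,.38])
E
```

```text
clock: 2.3
ee_pos: [0.3747, -0.3499, 0.377]
orientation: [3.129, 0.271, 0.0]
force: [0.4, -1.0, 0.7]
grip_width: 0.0603
gripper_force: 0.0
clock: 3.3
ee_pos: [0.5025, -0.0353, 0.3771]
orientation: [3.129, 0.271, 0.001]
force: [-0.3, -0.4, -0.1]
grip_width: 0.0602
gripper_force: 0.0
3.3 [ 0.5025 -0.0353  0.3771] [3.129e+00 2.710e-01 1.000e-03] F [-0.3 -0.4 -0.1] w 0.0602 0.0
top bead1_mid [(0.25, [0.535, -0.201, 0.04])]
top bead2_mid [(0.92, [0.535, -0.199, 0.038]), (0.57, [0.304, -0.146, 0.021])]
top bead3_mid [(0.51, [0.428, -0.102, 0.034])]
top bead4_mid [(0.65, [0.45, -0.203, 0.036])]Traceback (most recent call last):
  File "<stdin>", line 6, in <module>
ValueError: operands could not be broadcast together with shapes (480,640) (3,)
```

```bash
cat >> h.py <<'E'
def cam_pose(cam,s):
    p=robot.camera_params(cam)
    if 'mount' in p:
        M=np.array(p['mount']); Rt=R.from_rotvec(s['orientation']).as_matrix()
        return p,Rt@M[:3,:3],Rt@M[:3,3]+s['ee_pos']
    r=np.array(p['rotation']); r=r if r.shape==(3,3) else (R.from_quat(r) if r.size==4 else R.from_rotvec(r)).as_matrix()
    return p,r,np.array(p['position'])
def cloud(cam,name=None):
    s,im,d=shot(cam,name); p,Rc,t=cam_pose(cam,s); v,u=np.mgrid[0:480,0:640]
    P=np.stack([(u-p['cx'])/p['fx']*d,(v-p['cy'])/p['fy']*d,d],-1)@Rc.T+t
    P[d==0]=np.nan
    return im,P
def beads(cam,zlo=.03,zhi=.075):
    im,P=cloud(cam)
    m=(P[...,2]>zlo)&(P[...,2]<zhi)&(abs(P[...,0]-.49)<.12)&(abs(P[...,1]+.155)<.16)&(im.sum(2)<220)
    n,lab,stt,c=cv2.connectedComponentsWithStats(m.astype(np.uint8))
    for i in range(1,n):
        if stt[i,4]<40: continue
        q=P[lab==i]; q=q[q[:,2]>q[:,2].max()-.02]; (cx,cy),wh,a=cv2.minAreaRect((q[:,:2]*1000).astype(np.float32)); w,vec=np.linalg.eigh(np.cov(q[:,:2].T))
        print(cam,stt[i,4],'mean',q.mean(0).round(3),'top',q[:,2].max().round(3),'rect',round(cx),round(cy),np.round(wh),'axis deg',np.degrees(np.arctan2(vec[1,1],vec[0,1])).round(1))
E
python3 -m handwheel '[{"travel":[0.5,-0.87,0],"rot":[0,0,0],"grip":60},{"travel":[0.5,-0.87,0],"rot":[0,0,0],"grip":60},{"travel":[0.5,-0.87,0],"rot":[0,0,0],"grip":60},{"travel":[0.5,-0.87,0],"rot":[0,0,0],"grip":60},{"travel":[0.5,-0.87,0],"rot":[0,0,0],"grip":60},{"travel":[0.5,-0.87,0],"rot":[0,0,0],"grip":60},{"travel":[0.5,-0.87,0],"rot":[0,0,0],"grip":60},{"travel":[0.5,-0.87,0],"rot":[0,0,0],"grip":60},{"travel":[0.5,-0.87,0],"rot":[0,0,0],"grip":60},{"travel":[0.5,-0.87,0],"rot":[0,0,0],"grip":60},{"travel":[0,0,0],"rot":[0,0,0],"grip":60}]'
python3 - <<'E'
from h import *
s=st(); beads('top'); beads('scene')
shot('wrist','w1'); find('wrist',['door_bar','crank_grip','mouth_mid','drum_mid'])
E
```

```text
clock: 4.52
ee_pos: [0.6048, 0.2512, 0.3756]
orientation: [-3.126, -0.278, 0.002]
force: [-1.4, 0.7, -0.1]
grip_width: 0.06
gripper_force: 0.0
4.52 [0.6048 0.2512 0.3756] [-3.126e+00 -2.780e-01  2.000e-03] F [-1.4  0.7 -0.1] w 0.06 0.0
top 342 mean [ 0.537 -0.197  0.056] top 0.066 rect 538 -198 [64. 44.] axis deg -154.4
top 344 mean [ 0.452 -0.206  0.057] top 0.069 rect 452 -207 [64. 43.] axis deg -168.6
top 340 mean [ 0.428 -0.103  0.056] top 0.067 rect 430 -102 [65. 43.] axis deg 176.7
scene 448 mean [ 0.454 -0.202  0.056] top 0.066 rect 452 -204 [63. 43.] axis deg -170.9
scene 463 mean [ 0.431 -0.099  0.056] top 0.066 rect 428 -102 [45. 63.] axis deg 167.6
scene 493 mean [ 0.539 -0.194  0.056] top 0.067 rect 536 -196 [68. 43.] axis deg -157.0
wrist door_bar [(0.57, [0.604, 0.25, 0.266])]
wrist crank_grip [(0.85, [0.633, 0.079, 0.231])]
wrist mouth_mid [(0.83, [0.607, 0.23, 0.246])]
wrist drum_mid []
```

View pics/w1.png

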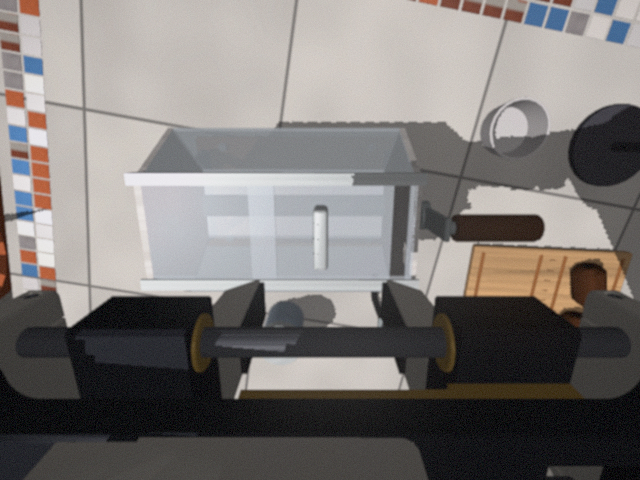

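```bash
python3 -m handwheel '[{"travel":[0,0.05,0.8],"rot":[0,0,0],"grip":60},{"travel":[0,0,0.8],"rot":[0,0,0],"grip":60},{"travel":[0,0,0.8],"rot":[0,0,0],"grip":60},{"travel":[0,0,0.8],"rot":[0,0,0],"grip":60},{"travel":[0,0,0.6],"rot":[0,0,0],"grip":60},{"travel":[0,0,0.3],"rot":[0,0,0],"grip":60},{"travel":[0,0,0],"rot":[0,0,0],"grip":8},{"travel":[0,0,0],"rot":[0,0,0],"grip":8},{"travel":[0,0,0],"rot":[0,0,0],"grip":8},{"travel":[0,0,0],"rot":[0,0,0],"grip":8},{"travel":[0,0,0],"rot":[0,0,0],"grip":8},{"travel":[0,0,0],"rot":[0,0,0],"grip":8}]' 15
python3 -m handwheel '[{"travel":[0,-0.2,0],"rot":[0,0,0],"grip":8},{"travel":[0,-0.3,0],"rot":[0,0,0],"grip":8},{"travel":[0,-0.3,0],"rot":[0,0,0],"grip":8},{"travel":[0,-0.3,0],"rot":[0,0,0],"grip":8},{"travel":[0,-0.3,0],"rot":[0,0,0],"grip":8},{"travel":[0,-0.3,0],"rot":[0,0,0],"grip":8},{"travel":[0,-0.3,0],"rot":[0,0,0],"grip":8},{"travel":[0,-0.3,0],"rot":[0,0,0],"grip":8},{"travel":[0,-0.3,0],"rot":[0,0,0],"grip":8},{"travel":[0,-0.3,0],"rot":[0,0,0],"grip":8},{"travel":[0,-0.2,0],"rot":[0,0,0],"grip":8},{"travel":[0,0,0],"rot":[0,0,0],"grip":8}]'
```

```text
clock: 5.87
ee_pos: [0.6056, 0.245, 0.2546]
orientation: [-3.13, -0.271, -0.002]
force: [-0.6, 0.3, -0.6]
grip_width: 0.0246
gripper_force: 0.0
clock: 6.87
ee_pos: [0.5883, 0.3393, 0.254]
orientation: [-3.127, -0.275, -0.0]
force: [0.7, 2.6, 1.4]
grip_width: 0.0121
gripper_force: 15.0
```

```bash
python3 -m handwheel '[{"travel":[0,-0.1,0],"rot":[0,0,0],"grip":8},{"travel":[0,-0.1,0],"rot":[0,0,0],"grip":8},{"travel":[0,0,0],"rot":[0,0,0],"grip":8}]'
python3 -m handwheel '[{"travel":[0,-0.1,0],"rot":[0,0,0],"grip":8},{"travel":[0,0,0],"rot":[0,0,0],"grip":8}]'
```

```text
clock: 7.12
ee_pos: [0.588, 0.3429, 0.254]
orientation: [-3.129, -0.272, 0.0]
force: [1.0, -0.5, 3.7]
grip_width: 0.0118
gripper_force: 15.0
clock: 7.28
ee_pos: [0.5879, 0.3444, 0.2539]
orientation: [3.128, 0.27, -0.0]
force: [-0.5, -3.1, 5.6]
grip_width: 0.0119
gripper_force: 15.0
```

```bash
python3 -m handwheel '[{"travel":[0,0,0],"rot":[0,0,0],"grip":66},{"travel":[0,0,0],"rot":[0,0,0],"grip":66},{"travel":[0,0,-0.5],"rot":[0,0,0],"grip":66},{"travel":[0,0,-1],"rot":[0,0,0],"grip":66},{"travel":[0,0,-1],"rot":[0,0,0],"grip":66},{"travel":[-0.2,0.7,-0.5],"rot":[0,0,0],"grip":66},{"travel":[-0.26,0.97,0],"rot":[0,0,0],"grip":66},{"travel":[-0.26,0.97,0],"rot":[0,0,0],"grip":66},{"travel":[-0.26,0.97,0],"rot":[0,0,0],"grip":66},{"travel":[-0.26,0.97,0],"rot":[0,0,0],"grip":66},{"travel":[-0.26,0.97,0],"rot":[0,0,0],"grip":66},{"travel":[-0.26,0.97,0],"rot":[0,0,0],"grip":66}]'
python3 -m handwheel '[{"travel":[-0.26,0.97,0],"rot":[0,0,0],"grip":66},{"travel":[-0.26,0.97,0],"rot":[0,0,0],"grip":66},{"travel":[-0.26,0.97,0],"rot":[0,0,0],"grip":66},{"travel":[-0.26,0.97,0],"rot":[0,0,0],"grip":66},{"travel":[-0.26,0.97,0],"rot":[0,0,0],"grip":66},{"travel":[-0.26,0.97,0],"rot":[0,0,0],"grip":66},{"travel":[-0.26,0.97,0],"rot":[0,0,0],"grip":66},{"travel":[-0.26,0.97,0],"rot":[0,0,0],"grip":66},{"travel":[-0.26,0.97,0.2],"rot":[0,0,-0.065],"grip":66},{"travel":[-0.26,0.97,0.8],"rot":[0,0,-0.065],"grip":66},{"travel":[-0.26,0.5,1],"rot":[0,0,-0.065],"grip":66},{"travel":[0,0,1],"rot":[0,0,-0.065],"grip":66}]'
python3 - <<'E'
from h import *
s=st(); beads('wrist'); beads('top'); go([.537,-.197,.021])
shot('wrist','w2')
E
```

```text
clock: 8.28
ee_pos: [0.5685, 0.1426, 0.343]
orientation: [-3.129, -0.272, 0.002]
force: [0.5, -0.4, -0.2]
grip_width: 0.0663
gripper_force: 0.0
clock: 9.28
ee_pos: [0.5406, -0.1789, 0.2522]
orientation: [3.068, 0.668, -0.001]
force: [0.6, -0.8, -1.1]
grip_width: 0.0659
gripper_force: 0.0
9.28 [ 0.5406 -0.1789  0.2522] [ 3.068e+00  6.680e-01 -1.000e-03] F [ 0.6 -0.8 -1.1] w 0.0659 0.0
wrist 2118 mean [ 0.539 -0.196  0.055] top 0.061 rect 536 -198 [64. 43.] axis deg -154.7
wrist 1741 mean [ 0.435 -0.103  0.055] top 0.061 rect 427 -104 [43. 63.] axis deg 159.8
wrist 1858 mean [ 0.455 -0.205  0.055] top 0.061 rect 451 -207 [62. 43.] axis deg -167.4
top 97 mean [ 0.453 -0.19   0.052] top 0.061 rect 449 -189 [63. 15.] axis deg -173.8
top 340 mean [ 0.429 -0.103  0.056] top 0.065 rect 429 -103 [44. 66.] axis deg 172.5
travel [-0.29  0.77  7.58] rot None
```

View pics/w2.png

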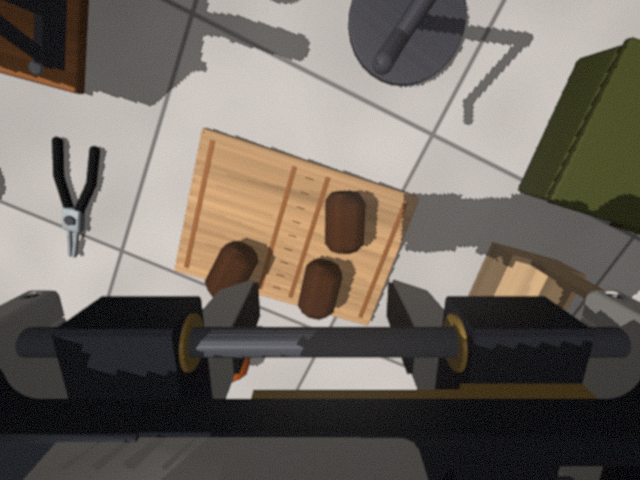

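```bash
python3 -m handwheel '[{"travel":[-0.15,0.4,0.95],"rot":[0,0,0],"grip":66},{"travel":[-0.15,0.4,0.95],"rot":[0,0,0],"grip":66},{"travel":[0,0,0.95],"rot":[0,0,0],"grip":66},{"travel":[0,0,0.95],"rot":[0,0,0],"grip":66},{"travel":[0,0,0.95],"rot":[0,0,0],"grip":66},{"travel":[0,0,0.95],"rot":[0,0,0],"grip":66},{"travel":[0,0,0.9],"rot":[0,0,0],"grip":66},{"travel":[0,0,0.6],"rot":[0,0,0],"grip":66},{"travel":[0,0,0.35],"rot":[0,0,0],"grip":66},{"travel":[0,0,0],"rot":[0,0,0],"grip":35},{"travel":[0,0,0],"rot":[0,0,0],"grip":35},{"travel":[0,0,0],"rot":[0,0,0],"grip":35}]' 20
python3 -m handwheel '[{"travel":[0,0,0],"rot":[0,0,0],"grip":35},{"travel":[0,0,0],"rot":[0,0,0],"grip":35},{"travel":[0,0,0],"rot":[0,0,0],"grip":35}]'
python3 - <<'E'
from h import *
from scipy.spatial.transform import Rotation as R
s=st(); Rt=R.from_rotvec([3.129,.271,0])
go([.608,.229,.35],Rt); 
s2=dict(s); s2['orientation']=[3.129,.271,0]; go([.608,.229,.35],None,s2)
E
```

```text
clock: 10.43
ee_pos: [0.5455, -0.1988, 0.0293]
orientation: [3.067, 0.674, 0.005]
force: [0.0, 0.1, 0.7]
grip_width: 0.0506
gripper_force: 0.1
clock: 10.68
ee_pos: [0.5451, -0.199, 0.0291]
orientation: [3.067, 0.674, 0.004]
force: [-1.1, 0.7, 6.9]
grip_width: 0.0438
gripper_force: 20.0
10.68 [ 0.5451 -0.199   0.0291] [3.067 0.674 0.004] F [-1.1  0.7  6.9] w 0.0438 20.0
travel [  7.91 -12.05 -10.7 ] rot [ 0.001 -0.003  0.26 ]
travel [  4.52 -13.69 -10.71] rot None
```

```bash
python3 -m handwheel '[{"travel":[0,0,-0.5],"rot":[0,0,0],"grip":35},{"travel":[0,0,-1],"rot":[0,0,0.065],"grip":35},{"travel":[0,0,-1],"rot":[0,0,0.065],"grip":35},{"travel":[0,0,-1],"rot":[0,0,0.065],"grip":35},{"travel":[0,0,-1],"rot":[0,0,0.065],"grip":35},{"travel":[0,0,-1],"rot":[0,0,0],"grip":35},{"travel":[0,0,-1],"rot":[0,0,0],"grip":35},{"travel":[0,-0.4,-1],"rot":[0,0,0],"grip":35},{"travel":[0.35,-0.9,-0.7],"rot":[0,0,0],"grip":35},{"travel":[0.35,-0.9,-0.7],"rot":[0,0,0],"grip":35},{"travel":[0.35,-0.9,-0.7],"rot":[0,0,0],"grip":35},{"travel":[0.35,-0.9,-0.7],"rot":[0,0,0],"grip":35}]'
python3 -m handwheel '[{"travel":[0.35,-0.9,0],"rot":[0,0,0],"grip":35},{"travel":[0.35,-0.9,0],"rot":[0,0,0],"grip":35},{"travel":[0.35,-0.9,0],"rot":[0,0,0],"grip":35},{"travel":[0.35,-0.9,0],"rot":[0,0,0],"grip":35},{"travel":[0.35,-0.9,0],"rot":[0,0,0],"grip":35},{"travel":[0.35,-0.9,0],"rot":[0,0,0],"grip":35},{"travel":[0.35,-0.9,0],"rot":[0,0,0],"grip":35},{"travel":[0.35,-0.9,0],"rot":[0,0,0],"grip":35},{"travel":[0.35,-0.9,0],"rot":[0,0,0],"grip":35},{"travel":[0.2,-0.6,0],"rot":[0,0,0],"grip":35},{"travel":[0,0,0],"rot":[0,0,0],"grip":35}]'
python3 - <<'E'
from h import *
s=st(); go([.617,.2305,.200],R.from_rotvec([3.129,.271,0]))
shot('wrist','w3'); find('wrist',['mouth_mid','door_bar'])
E
```

```text
clock: 11.68
ee_pos: [0.5636, -0.0721, 0.3387]
orientation: [3.129, 0.271, 0.001]
force: [0.7, -0.1, -0.6]
grip_width: 0.0438
gripper_force: 20.0
clock: 12.6
ee_pos: [0.6164, 0.2072, 0.3374]
orientation: [-3.125, -0.283, -0.0]
force: [-1.6, 1.3, -1.1]
grip_width: 0.0438
gripper_force: 20.0
12.6 [0.6164 0.2072 0.3374] [-3.125 -0.283 -0.   ] F [-1.6  1.3 -1.1] w 0.0438 20.0
travel [ 0.16 -0.74  4.58] rot [-0.005 -0.     0.008]
wrist mouth_mid [(0.63, [0.606, 0.228, 0.246])]
wrist door_bar [(0.59, [0.591, 0.348, 0.264])]
```

View pics/w3.png

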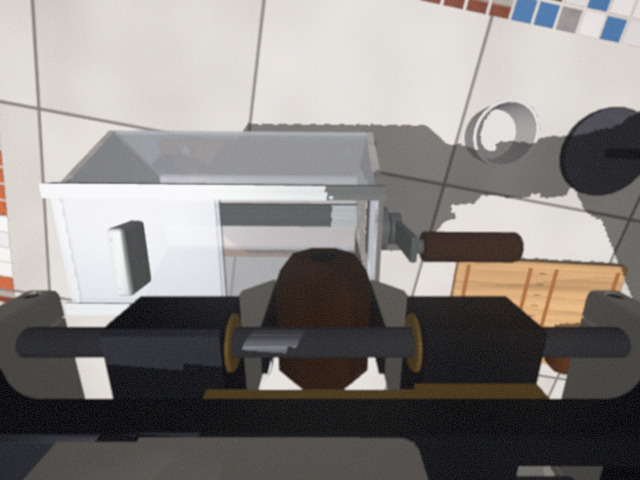

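```bash
python3 -m handwheel '[{"travel":[0.15,-0.4,0],"rot":[0,0,0],"grip":35},{"travel":[0,-0.36,0],"rot":[0,0,0],"grip":35},{"travel":[0,0,0.5],"rot":[0,0,0],"grip":35},{"travel":[0,0,0.8],"rot":[0,0,0],"grip":35},{"travel":[0,0,0.8],"rot":[0,0,0],"grip":35},{"travel":[0,0,0.8],"rot":[0,0,0],"grip":35},{"travel":[0,0,0.8],"rot":[0,0,0],"grip":35},{"travel":[0,0,0.5],"rot":[0,0,0],"grip":35},{"travel":[0,0,0.3],"rot":[0,0,0],"grip":35},{"travel":[0,0,0],"rot":[0,0,0],"grip":35}]'
python3 -m handwheel '[{"travel":[0,0,0],"rot":[0,0,0],"grip":62},{"travel":[0,0,0],"rot":[0,0,0],"grip":62},{"travel":[0,0,0],"rot":[0,0,0],"grip":62},{"travel":[0,0,0],"rot":[0,0,0],"grip":62},{"travel":[0,0,-0.6],"rot":[0,0,0],"grip":62},{"travel":[0,0,-1],"rot":[0,0,0],"grip":62},{"travel":[0,0,-1],"rot":[0,0,0],"grip":62},{"travel":[0,0,-1],"rot":[0,0,0],"grip":62},{"travel":[0,0,-1],"rot":[0,0,0],"grip":62},{"travel":[-0.2,0.5,-0.4],"rot":[0,0,0],"grip":62},{"travel":[-0.5,0.8,0],"rot":[0,0,0],"grip":62},{"travel":[-0.5,0.8,0],"rot":[0,0,0],"grip":62}]'
python3 - <<'E'
from h import *
s=st(); beads('top'); beads('scene'); go([.452,-.206,.2],R.from_rotvec([3.129,.271,0]))
E
```

```text
clock: 13.58
ee_pos: [0.6177, 0.2226, 0.1992]
orientation: [3.129, 0.269, -0.006]
force: [-0.2, -0.2, -1.9]
grip_width: 0.0439
gripper_force: 20.0
clock: 14.58
ee_pos: [0.5944, 0.1571, 0.3534]
orientation: [-3.128, -0.275, -0.006]
force: [-0.1, -1.3, -0.7]
grip_width: 0.0622
gripper_force: 0.0
14.58 [0.5944 0.1571 0.3534] [-3.128 -0.275 -0.006] F [-0.1 -1.3 -0.7] w 0.0622 0.0
top 345 mean [ 0.452 -0.206  0.056] top 0.066 rect 452 -207 [65. 44.] axis deg -167.1
top 338 mean [ 0.428 -0.103  0.056] top 0.068 rect 429 -104 [43. 66.] axis deg 175.7
scene 446 mean [ 0.454 -0.202  0.056] top 0.066 rect 453 -204 [61. 44.] axis deg -171.2
scene 462 mean [ 0.431 -0.099  0.056] top 0.066 rect 427 -102 [45. 67.] axis deg 169.0
travel [-6.66 10.91  5.12] rot [ 0.003 -0.001 -0.006]
```

```bash
python3 -m handwheel '[{"travel":[-0.51,0.84,0],"rot":[0,0,0],"grip":68},{"travel":[-0.51,0.84,0],"rot":[0,0,0],"grip":68},{"travel":[-0.51,0.84,0],"rot":[0,0,0],"grip":68},{"travel":[-0.51,0.84,0],"rot":[0,0,0],"grip":68},{"travel":[-0.51,0.84,0],"rot":[0,0,0],"grip":68},{"travel":[-0.51,0.84,0],"rot":[0,0,0],"grip":68},{"travel":[-0.51,0.84,0.4],"rot":[0,0,0],"grip":68},{"travel":[-0.51,0.84,0.7],"rot":[0,0,0],"grip":68},{"travel":[-0.51,0.84,0.8],"rot":[0,0,0],"grip":68},{"travel":[-0.51,0.84,0.8],"rot":[0,0,0],"grip":68},{"travel":[-0.51,0.84,0.8],"rot":[0,0,0],"grip":68},{"travel":[-0.51,0.84,0.8],"rot":[0,0,0],"grip":68}]'
python3 -m handwheel '[{"travel":[-0.51,0.84,0.8],"rot":[0,0,0],"grip":68},{"travel":[0,0,1],"rot":[0,0,0],"grip":68},{"travel":[0,0,1],"rot":[0,0,0],"grip":68},{"travel":[0,0,0],"rot":[0,0,0],"grip":68}]'
python3 - <<'E'
from h import *
s=st(); beads('wrist',.03,.07); go([.452,-.206,.024],R.from_rotvec([3.129,.271,0]))
E
```

```text
clock: 15.68
ee_pos: [0.4655, -0.1744, 0.2221]
orientation: [3.128, 0.273, 0.003]
force: [-0.2, -0.3, -0.5]
grip_width: 0.0682
gripper_force: 0.0
clock: 16.02
ee_pos: [0.4512, -0.2, 0.1339]
orientation: [-3.125, -0.269, 0.01]
force: [-1.4, 0.1, -0.2]
grip_width: 0.0681
gripper_force: 0.0
16.02 [ 0.4512 -0.2     0.1339] [-3.125 -0.269  0.01 ] F [-1.4  0.1 -0.2] w 0.0681 0.0
wrist 4416 mean [ 0.454 -0.206  0.055] top 0.061 rect 450 -207 [64. 43.] axis deg -166.2
wrist 4751 mean [ 0.431 -0.107  0.055] top 0.061 rect 426 -104 [43. 66.] axis deg 179.2
travel [-0.05  0.22  3.75] rot [-0.005  0.004  0.001]
```

```bash
python3 -m handwheel '[{"travel":[-0.05,0.12,0.7],"rot":[0,0,0],"grip":68},{"travel":[0,0.1,0.9],"rot":[0,0,0],"grip":68},{"travel":[0,0,0.9],"rot":[0,0,0],"grip":68},{"travel":[0,0,0.7],"rot":[0,0,0],"grip":68},{"travel":[0,0,0.5],"rot":[0,0,0],"grip":68},{"travel":[0,0,0],"rot":[0,0,0],"grip":35},{"travel":[0,0,0],"rot":[0,0,0],"grip":35},{"travel":[0,0,0],"rot":[0,0,0],"grip":35},{"travel":[0,0,0],"rot":[0,0,0],"grip":35},{"travel":[0,0,0],"rot":[0,0,0],"grip":35},{"travel":[0,0,0],"rot":[0,0,0],"grip":35},{"travel":[0,0,0],"rot":[0,0,0],"grip":35}]' 20
python3 -m handwheel '[{"travel":[0,0,-0.5],"rot":[0,0,0],"grip":35},{"travel":[0,0,-1],"rot":[0,0,0],"grip":35},{"travel":[0,0,-1],"rot":[0,0,0],"grip":35},{"travel":[0,0,-1],"rot":[0,0,0],"grip":35},{"travel":[0,0,-1],"rot":[0,0,0],"grip":35},{"travel":[0,0,-1],"rot":[0,0,0],"grip":35},{"travel":[0.2,-0.4,-1],"rot":[0,0,0],"grip":35},{"travel":[0.5,-0.86,-0.8],"rot":[0,0,0],"grip":35},{"travel":[0.5,-0.86,-0.8],"rot":[0,0,0],"grip":35},{"travel":[0.5,-0.86,-0.8],"rot":[0,0,0],"grip":35},{"travel":[0.5,-0.86,-0.8],"rot":[0,0,0],"grip":35},{"travel":[0.5,-0.86,-0.7],"rot":[0,0,0],"grip":35}]'
python3 -m handwheel '[{"travel":[0.5,-0.87,0],"rot":[0,0,0],"grip":35},{"travel":[0.5,-0.87,0],"rot":[0,0,0],"grip":35},{"travel":[0.5,-0.87,0],"rot":[0,0,0],"grip":35},{"travel":[0.5,-0.87,0],"rot":[0,0,0],"grip":35},{"travel":[0.5,-0.87,0],"rot":[0,0,0],"grip":35},{"travel":[0.5,-0.87,0],"rot":[0,0,0],"grip":35},{"travel":[0.5,-0.87,0],"rot":[0,0,0],"grip":35},{"travel":[0.5,-0.87,0],"rot":[0,0,0],"grip":35},{"travel":[0.5,-0.87,0],"rot":[0,0,0],"grip":35},{"travel":[0.3,-0.6,0],"rot":[0,0,0],"grip":35},{"travel":[0,0,0],"rot":[0,0,0],"grip":35}]'
python3 - <<'E'
from h import *
s=st(); go([.608,.229,.200],R.from_rotvec([3.129,.271,0]))
shot('wrist','w4')
E
```

```text
clock: 17.07
ee_pos: [0.456, -0.2082, 0.0291]
orientation: [3.128, 0.271, 0.005]
force: [-0.2, 0.1, 7.2]
grip_width: 0.044
gripper_force: 20.0
clock: 18.07
ee_pos: [0.51, -0.0535, 0.3418]
orientation: [3.128, 0.271, 0.003]
force: [0.8, 0.0, -0.8]
grip_width: 0.0437
gripper_force: 19.9
clock: 18.98
ee_pos: [0.6071, 0.2248, 0.3397]
orientation: [-3.125, -0.281, -0.0]
force: [-1.2, 0.1, 0.0]
grip_width: 0.0437
gripper_force: 19.9
18.98 [0.6071 0.2248 0.3397] [-3.125 -0.281 -0.   ] F [-1.2  0.1  0. ] w 0.0437 19.9
travel [ 0.05 -0.11  4.66] rot [-0.005 -0.     0.007]
```

View pics/w4.png

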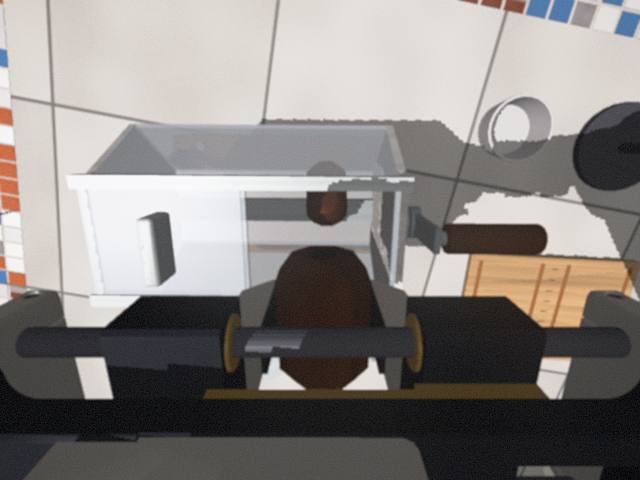

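```bash
python3 -m handwheel '[{"travel":[0.2,-0.15,0.3],"rot":[0,0,0],"grip":35},{"travel":[0,0,0.8],"rot":[0,0,0],"grip":35},{"travel":[0,0,0.8],"rot":[0,0,0],"grip":35},{"travel":[0,0,0.8],"rot":[0,0,0],"grip":35},{"travel":[0,0,0.8],"rot":[0,0,0],"grip":35},{"travel":[0,0,0.7],"rot":[0,0,0],"grip":35},{"travel":[0,0,0.4],"rot":[0,0,0],"grip":35},{"travel":[0,0,0],"rot":[0,0,0],"grip":35}]'
python3 -m handwheel '[{"travel":[0,0,0],"rot":[0,0,0],"grip":62},{"travel":[0,0,0],"rot":[0,0,0],"grip":62},{"travel":[0,0,0],"rot":[0,0,0],"grip":62},{"travel":[0,0,0],"rot":[0,0,0],"grip":62},{"travel":[0,0,-0.6],"rot":[0,0,0],"grip":62},{"travel":[0,0,-1],"rot":[0,0,0],"grip":62},{"travel":[0,0,-1],"rot":[0,0,0],"grip":62},{"travel":[0,0,-1],"rot":[0,0,0],"grip":62},{"travel":[0,0,-1],"rot":[0,0,0],"grip":62},{"travel":[-0.2,0.5,-0.4],"rot":[0,0,0],"grip":62},{"travel":[-0.5,0.8,0],"rot":[0,0,0],"grip":62},{"travel":[-0.5,0.8,0],"rot":[0,0,0],"grip":62}]'
python3 - <<'E'
from h import *
s=st(); beads('top'); beads('scene'); go([.429,-.103,.13],R.from_rotvec([3.129,.271,0]))
E
```

```text
clock: 19.7
ee_pos: [0.612, 0.2216, 0.1978]
orientation: [3.128, 0.268, -0.008]
force: [-0.9, -0.8, 0.4]
grip_width: 0.0438
gripper_force: 19.9
clock: 20.7
ee_pos: [0.5889, 0.1575, 0.3536]
orientation: [-3.128, -0.275, -0.006]
force: [0.2, -1.7, -0.3]
grip_width: 0.0621
gripper_force: 0.0
20.7 [0.5889 0.1575 0.3536] [-3.128 -0.275 -0.006] F [ 0.2 -1.7 -0.3] w 0.0621 0.0
top 340 mean [ 0.428 -0.103  0.056] top 0.065 rect 429 -104 [44. 66.] axis deg 175.7
scene 468 mean [ 0.431 -0.099  0.056] top 0.066 rect 428 -102 [44. 65.] axis deg 169.9
travel [-6.67  7.43  7.44] rot [ 0.004 -0.001 -0.006]
```

```bash
python3 -m handwheel '[{"travel":[-0.7,0.78,0],"rot":[0,0,0],"grip":68},{"travel":[-0.7,0.78,0],"rot":[0,0,0],"grip":68},{"travel":[-0.7,0.78,0],"rot":[0,0,0],"grip":68},{"travel":[-0.7,0.78,0],"rot":[0,0,0],"grip":68},{"travel":[-0.7,0.78,0.4],"rot":[0,0,0],"grip":68},{"travel":[-0.7,0.78,0.7],"rot":[0,0,0],"grip":68},{"travel":[-0.7,0.78,0.8],"rot":[0,0,0],"grip":68},{"travel":[-0.7,0.78,0.8],"rot":[0,0,0],"grip":68},{"travel":[-0.7,0.78,0.8],"rot":[0,0,0],"grip":68},{"travel":[-0.37,0.41,0.8],"rot":[0,0,0.07],"grip":68},{"travel":[0,0,1],"rot":[0,0,0.07],"grip":68},{"travel":[0,0,1],"rot":[0,0,0.07],"grip":68}]'
python3 -m handwheel '[{"travel":[0,0,0.8],"rot":[0,0,0.07],"grip":68},{"travel":[0,0,0],"rot":[0,0,0],"grip":68}]'
python3 - <<'E'
from h import *
s=st(); beads('wrist',.03,.07); go([.428,-.103,.024]); print(R.from_rotvec(s['orientation']).as_matrix().round(3)[:2,0])
E
```

```text
clock: 21.8
ee_pos: [0.4305, -0.0992, 0.1622]
orientation: [3.139, -0.068, 0.005]
force: [0.8, -0.3, 0.5]
grip_width: 0.0679
gripper_force: 0.0
clock: 21.97
ee_pos: [0.4272, -0.0968, 0.1351]
orientation: [-3.135, 0.171, 0.009]
force: [-1.2, -1.0, 0.5]
grip_width: 0.0677
gripper_force: 0.0
21.97 [ 0.4272 -0.0968  0.1351] [-3.135  0.171  0.009] F [-1.2 -1.   0.5] w 0.0677 0.0
wrist 4398 mean [ 0.43  -0.104  0.055] top 0.062 rect 427 -104 [43. 64.] axis deg 176.7
travel [0.01 0.22 3.77] rot None
[ 0.994 -0.109]
```

```bash
python3 -m handwheel '[{"travel":[-0.03,0.12,0.7],"rot":[0,0,0],"grip":68},{"travel":[0,0.1,0.9],"rot":[0,0,0],"grip":68},{"travel":[0,0,0.9],"rot":[0,0,0],"grip":68},{"travel":[0,0,0.7],"rot":[0,0,0],"grip":68},{"travel":[0,0,0.5],"rot":[0,0,0],"grip":68},{"travel":[0,0,0],"rot":[0,0,0],"grip":35},{"travel":[0,0,0],"rot":[0,0,0],"grip":35},{"travel":[0,0,0],"rot":[0,0,0],"grip":35},{"travel":[0,0,0],"rot":[0,0,0],"grip":35},{"travel":[0,0,0],"rot":[0,0,0],"grip":35},{"travel":[0,0,0],"rot":[0,0,0],"grip":35},{"travel":[0,0,0],"rot":[0,0,0],"grip":35}]' 20
python3 -m handwheel '[{"travel":[0,0,-0.5],"rot":[0,0,0],"grip":35},{"travel":[0,0,-1],"rot":[0,0,-0.07],"grip":35},{"travel":[0,0,-1],"rot":[0,0,-0.07],"grip":35},{"travel":[0,0,-1],"rot":[0,0,-0.07],"grip":35},{"travel":[0,0,-1],"rot":[0,0,-0.07],"grip":35},{"travel":[0,0,-1],"rot":[0,0,0],"grip":35},{"travel":[0.2,-0.3,-1],"rot":[0,0,0],"grip":35},{"travel":[0.3,-0.3,-1],"rot":[0,0,0],"grip":35},{"travel":[0.5,-0.6,-1],"rot":[0,0,0],"grip":35},{"travel":[0.6,-0.7,-1],"rot":[0,0,0],"grip":35},{"travel":[0.6,-0.7,-0.8],"rot":[0,0,0],"grip":35},{"travel":[0.6,-0.7,-0.3],"rot":[0,0,0],"grip":35}]'
python3 -m handwheel '[{"travel":[0.6,-0.76,0],"rot":[0,0,0],"grip":35},{"travel":[0.6,-0.76,0],"rot":[0,0,0],"grip":35},{"travel":[0.6,-0.76,0],"rot":[0,0,0],"grip":35},{"travel":[0.6,-0.76,0],"rot":[0,0,0],"grip":35},{"travel":[0.6,-0.76,0],"rot":[0,0,0],"grip":35},{"travel":[0.6,-0.76,0],"rot":[0,0,0],"grip":35},{"travel":[0.6,-0.76,0],"rot":[0,0,0],"grip":35},{"travel":[0.5,-0.76,0],"rot":[0,0,0],"grip":35},{"travel":[0.4,-0.56,0],"rot":[0,0,0],"grip":35},{"travel":[0,0,0],"rot":[0,0,0],"grip":35}]'
python3 - <<'E'
from h import *
s=st(); go([.610,.229,.200],R.from_rotvec([3.129,.271,0]))
E
```

```text
clock: 23.02
ee_pos: [0.43, -0.1047, 0.0289]
orientation: [3.136, -0.168, 0.005]
force: [-1.0, 1.1, 7.9]
grip_width: 0.0442
gripper_force: 19.9
clock: 24.02
ee_pos: [0.496, 0.0089, 0.35]
orientation: [3.127, 0.27, 0.01]
force: [0.8, 0.1, 0.2]
grip_width: 0.0436
gripper_force: 19.9
clock: 24.85
ee_pos: [0.6099, 0.2353, 0.3455]
orientation: [-3.125, -0.28, 0.0]
force: [-0.8, -0.3, -1.0]
grip_width: 0.044
gripper_force: 19.9
24.85 [0.6099 0.2353 0.3455] [-3.125 -0.28   0.   ] F [-0.8 -0.3 -1. ] w 0.044 19.9
travel [-0.03  0.23  4.85] rot [-0.005 -0.     0.006]
```

```bash
python3 -m handwheel '[{"travel":[0,0,0.5],"rot":[0,0,0],"grip":35},{"travel":[0,0,0.8],"rot":[0,0,0],"grip":35},{"travel":[0,0,0.8],"rot":[0,0,0],"grip":35},{"travel":[0,0,0.8],"rot":[0,0,0],"grip":35},{"travel":[0,0,0.8],"rot":[0,0,0],"grip":35},{"travel":[0,0,0.7],"rot":[0,0,0],"grip":35},{"travel":[0,0,0.4],"rot":[0,0,0],"grip":35},{"travel":[0,0,0],"rot":[0,0,0],"grip":35}]'
python3 -m handwheel '[{"travel":[0,0,0],"rot":[0,0,0],"grip":62},{"travel":[0,0,0],"rot":[0,0,0],"grip":62},{"travel":[0,0,0],"rot":[0,0,0],"grip":62},{"travel":[0,0,0],"rot":[0,0,0],"grip":62},{"travel":[0,0,-0.6],"rot":[0,0,0],"grip":62},{"travel":[0,0,-1],"rot":[0,0,0],"grip":62},{"travel":[0,0,-1],"rot":[0,0,0],"grip":62},{"travel":[0,0,-1],"rot":[0,0,0],"grip":62},{"travel":[0,0,-1],"rot":[0,0,0],"grip":50},{"travel":[0,-0.8,-0.2],"rot":[0,0,0],"grip":50},{"travel":[0,-0.8,0],"rot":[0,0,0],"grip":50},{"travel":[0,-0.8,0],"rot":[0,0,0],"grip":50}]'
python3 -m handwheel '[{"travel":[0,-0.7,0],"rot":[0,0,0],"grip":50},{"travel":[0,-0.7,0],"rot":[0,0,0],"grip":50},{"travel":[0,0,0],"rot":[0,0,0],"grip":50}]'
python3 - <<'E'
from h import *
s=st(); go([.588,.3444,.2535],R.from_rotvec([3.129,.271,0]))
shot('wrist','w5'); find('wrist',['mouth_mid','door_bar'])
E
```

```text
clock: 25.52
ee_pos: [0.609, 0.2282, 0.1987]
orientation: [3.128, 0.27, -0.007]
force: [-1.3, -0.8, -0.7]
grip_width: 0.0434
gripper_force: 19.9
clock: 26.52
ee_pos: [0.5988, 0.3019, 0.3477]
orientation: [-3.129, -0.268, -0.006]
force: [0.4, -0.2, -1.4]
grip_width: 0.05
gripper_force: 0.0
clock: 26.77
ee_pos: [0.5878, 0.3485, 0.3464]
orientation: [-3.125, -0.282, -0.0]
force: [-1.6, -0.0, -0.0]
grip_width: 0.0498
gripper_force: 0.0
26.77 [0.5878 0.3485 0.3464] [-3.125 -0.282 -0.   ] F [-1.6 -0.  -0. ] w 0.0498 0.0
travel [-0.02  0.15  3.1 ] rot [-0.005 -0.001  0.007]
wrist mouth_mid [(0.78, [0.606, 0.233, 0.241])]
wrist door_bar [(0.71, [0.591, 0.346, 0.264])]
```

View pics/w5.png

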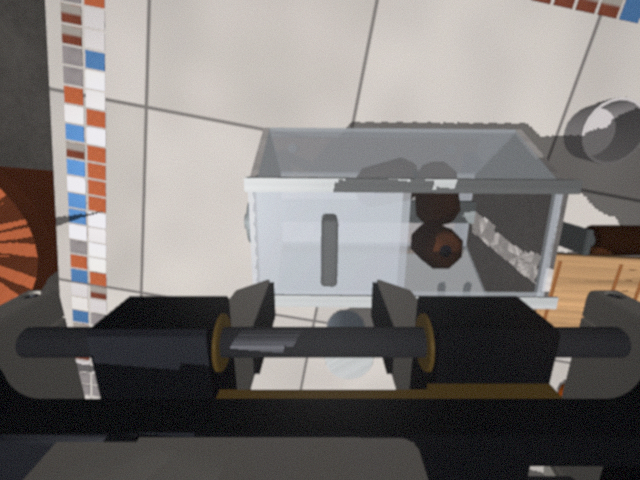

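```bash
python3 -m handwheel '[{"travel":[0,0.1,0.7],"rot":[0,0,0],"grip":45},{"travel":[0,0,0.9],"rot":[0,0,0],"grip":45},{"travel":[0,0,0.8],"rot":[0,0,0],"grip":45},{"travel":[0,0,0.5],"rot":[0,0,0],"grip":45},{"travel":[0,0,0.2],"rot":[0,0,0],"grip":45},{"travel":[0,0,0],"rot":[0,0,0],"grip":8},{"travel":[0,0,0],"rot":[0,0,0],"grip":8},{"travel":[0,0,0],"rot":[0,0,0],"grip":8},{"travel":[0,0,0],"rot":[0,0,0],"grip":8},{"travel":[0,0,0],"rot":[0,0,0],"grip":8},{"travel":[0,0,0],"rot":[0,0,0],"grip":8},{"travel":[0,0,0],"rot":[0,0,0],"grip":8}]' 15
python3 -m handwheel '[{"travel":[0,0.2,0],"rot":[0,0,0],"grip":8},{"travel":[0,0.36,0],"rot":[0,0,0],"grip":8},{"travel":[0,0.36,0],"rot":[0,0,0],"grip":8},{"travel":[0,0.36,0],"rot":[0,0,0],"grip":8},{"travel":[0,0.36,0],"rot":[0,0,0],"grip":8},{"travel":[0,0.36,0],"rot":[0,0,0],"grip":8},{"travel":[0,0.36,0],"rot":[0,0,0],"grip":8},{"travel":[0,0.36,0],"rot":[0,0,0],"grip":8},{"travel":[0,0.36,0],"rot":[0,0,0],"grip":8},{"travel":[0,0.36,0],"rot":[0,0,0],"grip":8},{"travel":[0,0.3,0],"rot":[0,0,0],"grip":8},{"travel":[0,0,0],"rot":[0,0,0],"grip":8}]'
python3 -m handwheel '[{"travel":[0,0.1,0],"rot":[0,0,0],"grip":8},{"travel":[0,0.05,0],"rot":[0,0,0],"grip":8},{"travel":[0,0,0],"rot":[0,0,0],"grip":8}]'
python3 -m handwheel '[{"travel":[0,0.1,0],"rot":[0,0,0],"grip":8},{"travel":[0,0,0],"rot":[0,0,0],"grip":8}]'
```

```text
clock: 27.92
ee_pos: [0.5914, 0.3406, 0.253]
orientation: [-3.128, -0.272, -0.002]
force: [0.9, 1.2, 2.3]
grip_width: 0.0118
gripper_force: 15.0
clock: 28.92
ee_pos: [0.6107, 0.2295, 0.2531]
orientation: [-3.126, -0.27, -0.001]
force: [0.0, 6.7, 2.9]
grip_width: 0.0121
gripper_force: 15.0
clock: 29.17
ee_pos: [0.6102, 0.2293, 0.253]
orientation: [-3.121, -0.276, -0.001]
force: [-1.7, 13.8, 0.8]
grip_width: 0.0122
gripper_force: 15.0
clock: 29.33
ee_pos: [0.6097, 0.2292, 0.2531]
orientation: [-3.117, -0.279, -0.0]
force: [-1.9, 18.6, -0.8]
grip_width: 0.0119
gripper_force: 15.0
```

```bash
python3 -m handwheel '[{"travel":[0,-0.1,0],"rot":[0,0,0],"grip":60},{"travel":[0,0,0],"rot":[0,0,0],"grip":60},{"travel":[0,0,0],"rot":[0,0,0],"grip":60},{"travel":[0,0,0],"rot":[0,0,0],"grip":60},{"travel":[0,0,-0.6],"rot":[0,0,0],"grip":60},{"travel":[0,0,-1],"rot":[0,0,0],"grip":60},{"travel":[0,0,-1],"rot":[0,0,0],"grip":60},{"travel":[0,0,-0.6],"rot":[0,0,0],"grip":60},{"travel":[0,0,0],"rot":[0,0,0],"grip":60}]'
python3 - <<'E'
from h import *
s=st(); print(np.round(s['joint_pos'],2)); shot('top'); find('top',['door_bar','crank_grip']);shot('scene'); find('scene',['door_bar','crank_grip'])
E
```

```text
clock: 30.08
ee_pos: [0.6135, 0.2238, 0.3528]
orientation: [-3.13, -0.267, -0.01]
force: [0.2, 0.8, 0.2]
grip_width: 0.0595
gripper_force: 0.0
30.08 [0.6135 0.2238 0.3528] [-3.13  -0.267 -0.01 ] F [0.2 0.8 0.2] w 0.0595 0.0
[ 0.21  0.53 -0.92  1.37  0.42  1.43 -2.1 ]
top door_bar []
top crank_grip [(0.62, [0.637, 0.08, 0.226])]
scene door_bar [(0.89, [0.61, 0.228, 0.263])]
scene crank_grip [(0.7, [0.63, 0.081, 0.225])]
```

```bash
python3 -m handwheel '[{"travel":[0,0.8,0],"rot":[0,0,0],"grip":60},{"travel":[0,1,0],"rot":[0,0,0],"grip":60},{"travel":[-0.1,1,0],"rot":[0,0,0],"grip":60},{"travel":[0,1,0],"rot":[0,0,0],"grip":60},{"travel":[0,1,0],"rot":[0,0,0],"grip":60},{"travel":[0,0,0],"rot":[0,0,0.12],"grip":50},{"travel":[0,0,0],"rot":[0,0,0.12],"grip":50},{"travel":[0,0,0],"rot":[0,0,0.12],"grip":50},{"travel":[0,0,0],"rot":[0,0,0.12],"grip":50},{"travel":[0,0,0],"rot":[0,0,0.12],"grip":50},{"travel":[0,0,0],"rot":[0,0,0.12],"grip":50},{"travel":[0,0,0],"rot":[0,0,0.12],"grip":50}]'
python3 -m handwheel '[{"travel":[0,0,0],"rot":[0,0,0.12],"grip":50},{"travel":[0,0,0],"rot":[0,0,0.12],"grip":50},{"travel":[0,0,0],"rot":[0,0,0.12],"grip":50},{"travel":[0,0,0],"rot":[0,0,0.12],"grip":50},{"travel":[0,0,0],"rot":[0,0,0.12],"grip":50},{"travel":[0,0,0],"rot":[0,0,0.12],"grip":50},{"travel":[0,0,0],"rot":[0,0,0],"grip":50}]'
python3 - <<'E'
from h import *
s=st(); print(np.round(s['joint_pos'],2)); 
y=.172; X=np.array([np.sin(y),-np.cos(y),0]);Z=np.array([0,0,-1.]);Rt=R.from_matrix(np.stack([X,np.cross(Z,X),Z],1)); print(Rt.as_rotvec())
go([.635,.080,.211],Rt); shot('wrist','w6'); find('wrist',['crank_grip','door_bar'])
E
```

```text
clock: 31.38
ee_pos: [0.6322, 0.0832, 0.3455]
orientation: [-2.977, 1.002, 0.009]
force: [0.0, 2.0, -1.4]
grip_width: 0.0501
gripper_force: 0.0
clock: 31.97
ee_pos: [0.6277, 0.0792, 0.326]
orientation: [2.73, -1.479, -0.054]
force: [-0.2, -0.9, -0.3]
grip_width: 0.0502
gripper_force: 0.0
31.97 [0.6277 0.0792 0.326 ] [ 2.73  -1.479 -0.054] F [-0.2 -0.9 -0.3] w 0.0502 0.0
[-0.55  0.43  0.54  1.45 -0.21  1.36 -2.56]
[ 2.4040402  -2.02242308  0.        ]
travel [ 0.16 -0.4   3.82] rot [0.05  0.004 0.405]
wrist crank_grip [(0.67, [0.632, 0.08, 0.234])]
wrist door_bar []
```

View pics/w6.png

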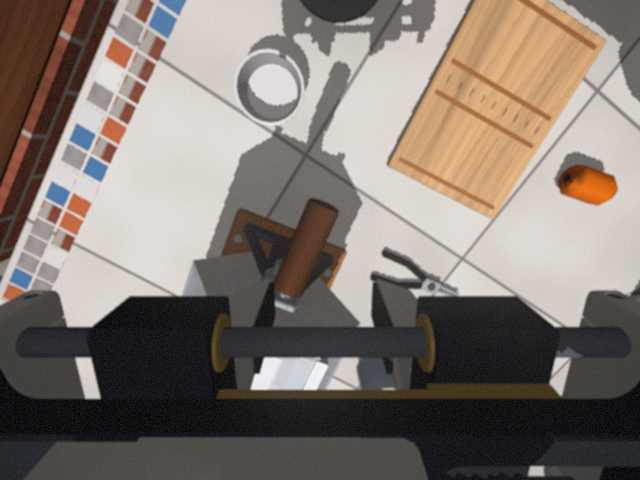

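```bash
python3 -m handwheel '[{"travel":[0,0,-0.6],"rot":[0,0,-0.12],"grip":50},{"travel":[0,0,0],"rot":[0,0,-0.12],"grip":50},{"travel":[0,0,0],"rot":[0,0,-0.12],"grip":50},{"travel":[0,0,0],"rot":[0,0,-0.12],"grip":50},{"travel":[0,0,0],"rot":[0,0,-0.12],"grip":50},{"travel":[0,0,0],"rot":[0,0,-0.12],"grip":50},{"travel":[0,0,0],"rot":[0,0,-0.12],"grip":50},{"travel":[0,0,0],"rot":[0,0,-0.12],"grip":50},{"travel":[0,0,0],"rot":[0,0,-0.12],"grip":50},{"travel":[0,0,0],"rot":[0,0,-0.12],"grip":50},{"travel":[0,0,0],"rot":[0,0,-0.12],"grip":50},{"travel":[0,0,0],"rot":[0,0,-0.12],"grip":50}]'
python3 -m handwheel '[{"travel":[0,0,0],"rot":[0,0,-0.12],"grip":50},{"travel":[0,0,0],"rot":[0,0,-0.12],"grip":50},{"travel":[0,0,0],"rot":[0,0,-0.12],"grip":50},{"travel":[0,0,0],"rot":[0,0,-0.12],"grip":50},{"travel":[0,0,0],"rot":[0,0,-0.12],"grip":50},{"travel":[0,0,0],"rot":[0,0,-0.12],"grip":50},{"travel":[0,0,0],"rot":[0,0,-0.12],"grip":50},{"travel":[0,0,0],"rot":[0,0,-0.12],"grip":50},{"travel":[0,0,0],"rot":[0,0,-0.12],"grip":50},{"travel":[0,0,0],"rot":[0,0,-0.12],"grip":50},{"travel":[0,0,0],"rot":[0,0,-0.1],"grip":50},{"travel":[0,0,0],"rot":[0,0,0],"grip":50}]'
cat >> h.py <<'E'
def Rd(yaw):
    "tool down, tool x at world yaw"
    X=np.array([np.cos(yaw),np.sin(yaw),0]);Z=np.array([0,0,-1.]); return R.from_matrix(np.stack([X,np.cross(Z,X),Z],1))
E
python3 - <<'E'
from h import *
s=st(); print(np.round(s['joint_pos'],2)); 
go([.635,.080,.211],Rd(np.pi/2+.172)); shot('wrist'); find('wrist',['crank_grip','door_bar'])
E
```

```text
clock: 33.12
ee_pos: [0.6289, 0.0809, 0.345]
orientation: [-3.055, -0.713, 0.074]
force: [0.6, -0.6, 0.0]
grip_width: 0.05
gripper_force: 0.0
clock: 34.12
ee_pos: [0.6289, 0.0807, 0.3454]
orientation: [-1.986, -2.393, 0.054]
force: [0.6, -0.3, -0.6]
grip_width: 0.05
gripper_force: 0.0
34.12 [0.6289 0.0807 0.3454] [-1.986 -2.393  0.054] F [ 0.6 -0.3 -0.6] w 0.05 0.0
[-0.18  0.39  0.02  1.41 -0.01  1.39  0.02]
travel [-0.07  0.4   4.47] rot [-0.047 -0.001  0.013]
wrist crank_grip [(0.56, [0.632, 0.082, 0.233])]
wrist door_bar [(0.66, [0.61, 0.229, 0.264])]
```

```bash
python3 -m handwheel '[{"travel":[0,0.2,0.5],"rot":[-0.045,0,0.013],"grip":50},{"travel":[-0.07,0,0.9],"rot":[0,0,0],"grip":50},{"travel":[0,0,0.9],"rot":[0,0,0],"grip":50},{"travel":[0,0,0.9],"rot":[0,0,0],"grip":50},{"travel":[0,0,0.7],"rot":[0,0,0],"grip":50},{"travel":[0,0,0.4],"rot":[0,0,0],"grip":50},{"travel":[0,0,0],"rot":[0,0,0],"grip":50}]' 30
python3 -m handwheel '[{"travel":[0,0,0.15]}]'
python3 - <<'E'
from h import *
s=st(); go([.634,.080,.211],Rd(np.pi/2+.172))
th=np.arange(85)*2*np.pi/84; y=np.diff(65/30*np.sin(th)).round(3); z=np.diff(65/30*(1-np.cos(th))).round(3)
print(y.sum(),z.sum())
for k in range(7): print(list(zip(y[12*k:12*k+12].tolist(),z[12*k:12*k+12].tolist())))
E
```

```text
clock: 34.85
ee_pos: [0.6322, 0.0795, 0.2124]
orientation: [-2.026, -2.395, 0.011]
force: [-0.7, 0.1, 0.1]
grip_width: 0.05
gripper_force: 0.0
34.85 [0.6322 0.0795 0.2124] [-2.026 -2.395  0.011] F [-0.7  0.1  0.1] w 0.05 0.0
travel [0.01 0.06 0.05] rot [-0.008  0.001 -0.005]
5.551115123125783e-17 1.1275702593849246e-16
[(0.162, 0.006), (0.161, 0.018), (0.159, 0.03), (0.157, 0.042), (0.153, 0.054), (0.149, 0.065), (0.143, 0.076), (0.137, 0.086), (0.13, 0.096), (0.123, 0.106), (0.115, 0.115), (0.106, 0.123)]
[(0.096, 0.13), (0.086, 0.137), (0.076, 0.143), (0.065, 0.149), (0.054, 0.153), (0.042, 0.157), (0.03, 0.159), (0.018, 0.161), (0.006, 0.162), (-0.006, 0.162), (-0.018, 0.161), (-0.03, 0.159)]
[(-0.042, 0.157), (-0.054, 0.153), (-0.065, 0.149), (-0.076, 0.143), (-0.086, 0.137), (-0.096, 0.13), (-0.106, 0.123), (-0.115, 0.115), (-0.123, 0.106), (-0.13, 0.096), (-0.137, 0.086), (-0.143, 0.076)]
[(-0.149, 0.065), (-0.153, 0.054), (-0.157, 0.042), (-0.159, 0.03), (-0.161, 0.018), (-0.162, 0.006), (-0.162, -0.006), (-0.161, -0.018), (-0.159, -0.03), (-0.157, -0.042), (-0.153, -0.054), (-0.149, -0.065)]
[(-0.143, -0.076), (-0.137, -0.086), (-0.13, -0.096), (-0.123, -0.106), (-0.115, -0.115), (-0.106, -0.123), (-0.096, -0.13), (-0.086, -0.137), (-0.076, -0.143), (-0.065, -0.149), (-0.054, -0.153), (-0.042, -0.157)]
[(-0.03, -0.159), (-0.018, -0.161), (-0.006, -0.162), (0.006, -0.162), (0.018, -0.161), (0.03, -0.159), (0.042, -0.157), (0.054, -0.153), (0.065, -0.149), (0.076, -0.143), (0.086, -0.137), (0.096, -0.13)]
[(0.106, -0.123), (0.115, -0.115), (0.123, -0.106), (0.13, -0.096), (0.137, -0.086), (0.143, -0.076), (0.149, -0.065), (0.153, -0.054), (0.157, -0.042), (0.159, -0.03), (0.161, -0.018), (0.162, -0.006)]invalid input
```

```bash
python3 -m handwheel '[{"travel":[0,0.05,0],"rot":[0,0,0],"grip":18},{"travel":[0,0,0],"rot":[0,0,0],"grip":18},{"travel":[0,0,0],"rot":[0,0,0],"grip":18},{"travel":[0,0,0],"rot":[0,0,0],"grip":18},{"travel":[0,0,0],"rot":[0,0,0],"grip":18},{"travel":[0,0,0],"rot":[0,0,0],"grip":18},{"travel":[0,0,0],"rot":[0,0,0],"grip":18}]' 30
python3 -m handwheel '[{"travel":[0,0.16,0.01],"rot":[0,0,0],"grip":18},{"travel":[0,0.16,0.02],"rot":[0,0,0],"grip":18},{"travel":[0,0.16,0.03],"rot":[0,0,0],"grip":18},{"travel":[0,0.16,0.04],"rot":[0,0,0],"grip":18},{"travel":[0,0.15,0.05],"rot":[0,0,0],"grip":18},{"travel":[0,0.15,0.06],"rot":[0,0,0],"grip":18},{"travel":[0,0.14,0.08],"rot":[0,0,0],"grip":18},{"travel":[0,0.14,0.09],"rot":[0,0,0],"grip":18},{"travel":[0,0.13,0.1],"rot":[0,0,0],"grip":18},{"travel":[0,0.12,0.11],"rot":[0,0,0],"grip":18},{"travel":[0,0.11,0.11],"rot":[0,0,0],"grip":18},{"travel":[0,0.11,0.12],"rot":[0,0,0],"grip":18}]'
python3 -m handwheel '[{"travel":[0,0.1,0.13],"rot":[0,0,0],"grip":18},{"travel":[0,0.09,0.14],"rot":[0,0,0],"grip":18},{"travel":[0,0.08,0.14],"rot":[0,0,0],"grip":18},{"travel":[0,0.06,0.15],"rot":[0,0,0],"grip":18},{"travel":[0,0.05,0.15],"rot":[0,0,0],"grip":18},{"travel":[0,0.04,0.16],"rot":[0,0,0],"grip":18},{"travel":[0,0.03,0.16],"rot":[0,0,0],"grip":18},{"travel":[0,0.02,0.16],"rot":[0,0,0],"grip":18},{"travel":[0,0.01,0.16],"rot":[0,0,0],"grip":18}]'
```

```text
clock: 35.43
ee_pos: [0.6365, 0.0801, 0.2168]
orientation: [2.027, 2.399, -0.002]
force: [-0.3, -1.3, 5.6]
grip_width: 0.0251
gripper_force: 30.0
clock: 36.43
ee_pos: [0.6848, 0.0884, 0.1898]
orientation: [-2.026, -2.397, 0.007]
force: [-6.2, 1.0, 2.8]
grip_width: 0.025
gripper_force: 30.0
clock: 37.18
ee_pos: [0.6966, 0.0905, 0.1486]
orientation: [-2.024, -2.395, 0.013]
force: [-11.4, -0.9, 7.9]
grip_width: 0.025
gripper_force: 30.0
```

```bash
python3 -m handwheel '[{"travel":[0,-0.02,0.16],"rot":[0,0,0],"grip":18},{"travel":[0,-0.03,0.16],"rot":[0,0,0],"grip":18},{"travel":[0,-0.04,0.16],"rot":[0,0,0],"grip":18},{"travel":[0,-0.05,0.16],"rot":[0,0,0],"grip":18},{"travel":[0,-0.05,0.15],"rot":[0,0,0],"grip":18},{"travel":[0,-0.06,0.15],"rot":[0,0,0],"grip":18},{"travel":[0,-0.08,0.14],"rot":[0,0,0],"grip":18},{"travel":[0,-0.09,0.14],"rot":[0,0,0],"grip":18},{"travel":[0,-0.1,0.13],"rot":[0,0,0],"grip":18},{"travel":[0,-0.11,0.12],"rot":[0,0,0],"grip":18},{"travel":[0,-0.11,0.11],"rot":[0,0,0],"grip":18},{"travel":[0,-0.12,0.11],"rot":[0,0,0],"grip":18}]'
python3 -m handwheel '[{"travel":[0,-0.13,0.1],"rot":[0,0,0],"grip":18},{"travel":[0,-0.14,0.09],"rot":[0,0,0],"grip":18},{"travel":[0,-0.14,0.08],"rot":[0,0,0],"grip":18},{"travel":[0,-0.15,0.06],"rot":[0,0,0],"grip":18},{"travel":[0,-0.15,0.05],"rot":[0,0,0],"grip":18},{"travel":[0,-0.16,0.04],"rot":[0,0,0],"grip":18},{"travel":[0,-0.16,0.03],"rot":[0,0,0],"grip":18},{"travel":[0,-0.16,0.02],"rot":[0,0,0],"grip":18},{"travel":[0,-0.16,0.01],"rot":[0,0,0],"grip":18}]'
python3 -m handwheel '[{"travel":[0,-0.16,-0.01],"rot":[0,0,0],"grip":18},{"travel":[0,-0.16,-0.02],"rot":[0,0,0],"grip":18},{"travel":[0,-0.16,-0.03],"rot":[0,0,0],"grip":18},{"travel":[0,-0.16,-0.04],"rot":[0,0,0],"grip":18},{"travel":[0,-0.15,-0.05],"rot":[0,0,0],"grip":18},{"travel":[0,-0.15,-0.06],"rot":[0,0,0],"grip":18},{"travel":[0,-0.14,-0.08],"rot":[0,0,0],"grip":18},{"travel":[0,-0.14,-0.09],"rot":[0,0,0],"grip":18},{"travel":[0,-0.13,-0.1],"rot":[0,0,0],"grip":18},{"travel":[0,-0.12,-0.11],"rot":[0,0,0],"grip":18},{"travel":[0,-0.11,-0.11],"rot":[0,0,0],"grip":18},{"travel":[0,-0.11,-0.12],"rot":[0,0,0],"grip":18}]'
python3 -m handwheel '[{"travel":[0,-0.1,-0.13],"rot":[0,0,0],"grip":18},{"travel":[0,-0.09,-0.14],"rot":[0,0,0],"grip":18},{"travel":[0,-0.08,-0.14],"rot":[0,0,0],"grip":18},{"travel":[0,-0.06,-0.15],"rot":[0,0,0],"grip":18},{"travel":[0,-0.05,-0.15],"rot":[0,0,0],"grip":18},{"travel":[0,-0.04,-0.16],"rot":[0,0,0],"grip":18},{"travel":[0,-0.03,-0.16],"rot":[0,0,0],"grip":18},{"travel":[0,-0.02,-0.16],"rot":[0,0,0],"grip":18},{"travel":[0,-0.01,-0.16],"rot":[0,0,0],"grip":18}]'
python3 -m handwheel '[{"travel":[0,0.01,-0.16],"rot":[0,0,0],"grip":18},{"travel":[0,0.02,-0.16],"rot":[0,0,0],"grip":18},{"travel":[0,0.03,-0.16],"rot":[0,0,0],"grip":18},{"travel":[0,0.04,-0.16],"rot":[0,0,0],"grip":18},{"travel":[0,0.05,-0.15],"rot":[0,0,0],"grip":18},{"travel":[0,0.06,-0.15],"rot":[0,0,0],"grip":18},{"travel":[0,0.08,-0.14],"rot":[0,0,0],"grip":18},{"travel":[0,0.09,-0.14],"rot":[0,0,0],"grip":18},{"travel":[0,0.1,-0.13],"rot":[0,0,0],"grip":18},{"travel":[0,0.11,-0.12],"rot":[0,0,0],"grip":18},{"travel":[0,0.11,-0.11],"rot":[0,0,0],"grip":18},{"travel":[0,0.12,-0.11],"rot":[0,0,0],"grip":18}]'
python3 -m handwheel '[{"travel":[0,0.13,-0.1],"rot":[0,0,0],"grip":18},{"travel":[0,0.14,-0.09],"rot":[0,0,0],"grip":18},{"travel":[0,0.14,-0.08],"rot":[0,0,0],"grip":18},{"travel":[0,0.15,-0.06],"rot":[0,0,0],"grip":18},{"travel":[0,0.15,-0.05],"rot":[0,0,0],"grip":18},{"travel":[0,0.16,-0.04],"rot":[0,0,0],"grip":18},{"travel":[0,0.16,-0.03],"rot":[0,0,0],"grip":18},{"travel":[0,0.16,-0.02],"rot":[0,0,0],"grip":18},{"travel":[0,0.16,-0.01],"rot":[0,0,0],"grip":18}]'
```

```text
clock: 38.18
ee_pos: [0.6731, 0.0864, 0.1013]
orientation: [-2.026, -2.398, 0.006]
force: [-10.8, -0.9, 21.6]
grip_width: 0.0256
gripper_force: 30.0
clock: 38.93
ee_pos: [0.6372, 0.0802, 0.0871]
orientation: [2.026, 2.397, 0.004]
force: [0.4, 0.8, 7.2]
grip_width: 0.0251
gripper_force: 30.0
clock: 39.93
ee_pos: [0.5835, 0.0708, 0.1102]
orientation: [-2.027, -2.398, 0.006]
force: [0.2, 1.0, 4.4]
grip_width: 0.0254
gripper_force: 30.0
clock: 40.68
ee_pos: [0.5686, 0.0682, 0.1506]
orientation: [-2.026, -2.397, 0.008]
force: [-6.1, -2.1, 4.2]
grip_width: 0.025
gripper_force: 30.0
clock: 41.68
ee_pos: [0.593, 0.0725, 0.2028]
orientation: [-2.026, -2.397, 0.008]
force: [-9.2, -2.9, 14.5]
grip_width: 0.0252
gripper_force: 30.0
clock: 42.43
ee_pos: [0.6359, 0.0799, 0.2169]
orientation: [2.027, 2.399, -0.001]
force: [-1.3, -1.3, 4.9]
grip_width: 0.0251
gripper_force: 30.0
```

```bash
python3 -m handwheel '[{"travel":[0,0.13,-0.02],"rot":[0,0,0],"grip":18},{"travel":[0,0.14,-0.01],"rot":[0,0,0],"grip":18},{"travel":[0,0.16,0.02],"rot":[0,0,0],"grip":18},{"travel":[0,0.16,0.04],"rot":[0,0,0],"grip":18},{"travel":[0,0.15,0.05],"rot":[0,0,0],"grip":18},{"travel":[0,0.15,0.06],"rot":[0,0,0],"grip":18},{"travel":[0,0.14,0.08],"rot":[0,0,0],"grip":18},{"travel":[0,0.14,0.09],"rot":[0,0,0],"grip":18},{"travel":[0,0.13,0.1],"rot":[0,0,0],"grip":18},{"travel":[0,0.12,0.11],"rot":[0,0,0],"grip":18},{"travel":[0,0.11,0.11],"rot":[0,0,0],"grip":18},{"travel":[0,0.11,0.12],"rot":[0,0,0],"grip":18}]'
python3 -m handwheel '[{"travel":[0,0.1,0.13],"rot":[0,0,0],"grip":18},{"travel":[0,0.09,0.14],"rot":[0,0,0],"grip":18},{"travel":[0,0.08,0.14],"rot":[0,0,0],"grip":18},{"travel":[0,0.06,0.15],"rot":[0,0,0],"grip":18},{"travel":[0,0.05,0.15],"rot":[0,0,0],"grip":18},{"travel":[0,0.04,0.16],"rot":[0,0,0],"grip":18},{"travel":[0,0.03,0.16],"rot":[0,0,0],"grip":18},{"travel":[0,0.02,0.16],"rot":[0,0,0],"grip":18},{"travel":[0,0.01,0.16],"rot":[0,0,0],"grip":18}]'
python3 -m handwheel '[{"travel":[0,-0.01,0.16],"rot":[0,0,0],"grip":18},{"travel":[0,-0.02,0.16],"rot":[0,0,0],"grip":18},{"travel":[0,-0.03,0.16],"rot":[0,0,0],"grip":18},{"travel":[0,-0.04,0.16],"rot":[0,0,0],"grip":18},{"travel":[0,-0.05,0.15],"rot":[0,0,0],"grip":18},{"travel":[0,-0.06,0.15],"rot":[0,0,0],"grip":18},{"travel":[0,-0.08,0.14],"rot":[0,0,0],"grip":18},{"travel":[0,-0.09,0.14],"rot":[0,0,0],"grip":18},{"travel":[0,-0.1,0.13],"rot":[0,0,0],"grip":18},{"travel":[0,-0.11,0.12],"rot":[0,0,0],"grip":18},{"travel":[0,-0.11,0.11],"rot":[0,0,0],"grip":18},{"travel":[0,-0.12,0.11],"rot":[0,0,0],"grip":18}]'
python3 -m handwheel '[{"travel":[0,-0.13,0.1],"rot":[0,0,0],"grip":18},{"travel":[0,-0.14,0.09],"rot":[0,0,0],"grip":18},{"travel":[0,-0.14,0.08],"rot":[0,0,0],"grip":18},{"travel":[0,-0.15,0.06],"rot":[0,0,0],"grip":18},{"travel":[0,-0.15,0.05],"rot":[0,0,0],"grip":18},{"travel":[0,-0.16,0.04],"rot":[0,0,0],"grip":18},{"travel":[0,-0.16,0.03],"rot":[0,0,0],"grip":18},{"travel":[0,-0.16,0.02],"rot":[0,0,0],"grip":18},{"travel":[0,-0.16,0.01],"rot":[0,0,0],"grip":18}]'
python3 -m handwheel '[{"travel":[0,-0.16,-0.01],"rot":[0,0,0],"grip":18},{"travel":[0,-0.16,-0.02],"rot":[0,0,0],"grip":18},{"travel":[0,-0.16,-0.03],"rot":[0,0,0],"grip":18},{"travel":[0,-0.16,-0.04],"rot":[0,0,0],"grip":18},{"travel":[0,-0.15,-0.05],"rot":[0,0,0],"grip":18},{"travel":[0,-0.15,-0.06],"rot":[0,0,0],"grip":18},{"travel":[0,-0.14,-0.08],"rot":[0,0,0],"grip":18},{"travel":[0,-0.14,-0.09],"rot":[0,0,0],"grip":18},{"travel":[0,-0.13,-0.1],"rot":[0,0,0],"grip":18},{"travel":[0,-0.12,-0.11],"rot":[0,0,0],"grip":18},{"travel":[0,-0.11,-0.11],"rot":[0,0,0],"grip":18},{"travel":[0,-0.11,-0.12],"rot":[0,0,0],"grip":18}]'
python3 -m handwheel '[{"travel":[0,-0.1,-0.13],"rot":[0,0,0],"grip":18},{"travel":[0,-0.09,-0.14],"rot":[0,0,0],"grip":18},{"travel":[0,-0.08,-0.14],"rot":[0,0,0],"grip":18},{"travel":[0,-0.06,-0.15],"rot":[0,0,0],"grip":18},{"travel":[0,-0.05,-0.15],"rot":[0,0,0],"grip":18},{"travel":[0,-0.04,-0.16],"rot":[0,0,0],"grip":18},{"travel":[0,-0.03,-0.16],"rot":[0,0,0],"grip":18},{"travel":[0,-0.02,-0.16],"rot":[0,0,0],"grip":18},{"travel":[0,-0.01,-0.16],"rot":[0,0,0],"grip":18}]'
python3 -m handwheel '[{"travel":[0,0.01,-0.16],"rot":[0,0,0],"grip":18},{"travel":[0,0.02,-0.16],"rot":[0,0,0],"grip":18},{"travel":[0,0.03,-0.16],"rot":[0,0,0],"grip":18},{"travel":[0,0.04,-0.16],"rot":[0,0,0],"grip":18},{"travel":[0,0.05,-0.15],"rot":[0,0,0],"grip":18},{"travel":[0,0.06,-0.15],"rot":[0,0,0],"grip":18},{"travel":[0,0.08,-0.14],"rot":[0,0,0],"grip":18},{"travel":[0,0.09,-0.14],"rot":[0,0,0],"grip":18},{"travel":[0,0.1,-0.13],"rot":[0,0,0],"grip":18},{"travel":[0,0.11,-0.12],"rot":[0,0,0],"grip":18},{"travel":[0,0.11,-0.11],"rot":[0,0,0],"grip":18},{"travel":[0,0.12,-0.11],"rot":[0,0,0],"grip":18}]'
python3 -m handwheel '[{"travel":[0,0.13,-0.1],"rot":[0,0,0],"grip":18},{"travel":[0,0.14,-0.09],"rot":[0,0,0],"grip":18},{"travel":[0,0.14,-0.08],"rot":[0,0,0],"grip":18},{"travel":[0,0.15,-0.06],"rot":[0,0,0],"grip":18},{"travel":[0,0.15,-0.05],"rot":[0,0,0],"grip":18},{"travel":[0,0.16,-0.04],"rot":[0,0,0],"grip":18},{"travel":[0,0.16,-0.03],"rot":[0,0,0],"grip":18},{"travel":[0,0.16,-0.02],"rot":[0,0,0],"grip":18},{"travel":[0,0.16,-0.01],"rot":[0,0,0],"grip":18}]'
```

```text
clock: 43.43
ee_pos: [0.6828, 0.0881, 0.1925]
orientation: [-2.026, -2.398, 0.005]
force: [-6.0, -0.6, 3.5]
grip_width: 0.0253
gripper_force: 30.0
clock: 44.18
ee_pos: [0.6967, 0.0905, 0.1524]
orientation: [-2.026, -2.398, 0.005]
force: [-7.2, 0.0, 5.9]
grip_width: 0.0251
gripper_force: 30.0
clock: 45.18
ee_pos: [0.6753, 0.0868, 0.1035]
orientation: [2.026, 2.398, 0.003]
force: [-0.7, 1.1, 9.0]
grip_width: 0.0251
gripper_force: 30.0
clock: 45.93
ee_pos: [0.6316, 0.0792, 0.087]
orientation: [-2.026, -2.398, 0.006]
force: [1.6, 1.0, 2.2]
grip_width: 0.0246
gripper_force: 30.0
clock: 46.93
ee_pos: [0.5819, 0.0705, 0.1123]
orientation: [-2.027, -2.398, 0.006]
force: [-2.3, 0.6, 1.0]
grip_width: 0.0256
gripper_force: 30.0
clock: 47.68
ee_pos: [0.5686, 0.0682, 0.1535]
orientation: [-2.027, -2.399, 0.005]
force: [-4.2, -1.9, 4.3]
grip_width: 0.0253
gripper_force: 30.0
clock: 48.68
ee_pos: [0.595, 0.0728, 0.2046]
orientation: [2.027, 2.398, 0.0]
force: [2.1, -1.1, 1.1]
grip_width: 0.0251
gripper_force: 30.0
clock: 49.43
ee_pos: [0.6327, 0.0794, 0.2171]
orientation: [-2.026, -2.398, 0.007]
force: [-1.8, -1.2, -3.0]
grip_width: 0.0252
gripper_force: 30.0
```

```bash
python3 -m handwheel '[{"travel":[0,0.16,0.01],"rot":[0,0,0],"grip":18},{"travel":[0,0.16,0.02],"rot":[0,0,0],"grip":18},{"travel":[0,0.16,0.03],"rot":[0,0,0],"grip":18},{"travel":[0,0.16,0.04],"rot":[0,0,0],"grip":18},{"travel":[0,0.15,0.05],"rot":[0,0,0],"grip":18},{"travel":[0,0.15,0.06],"rot":[0,0,0],"grip":18},{"travel":[0,0.14,0.08],"rot":[0,0,0],"grip":18},{"travel":[0,0.14,0.09],"rot":[0,0,0],"grip":18},{"travel":[0,0.13,0.1],"rot":[0,0,0],"grip":18},{"travel":[0,0.12,0.11],"rot":[0,0,0],"grip":18},{"travel":[0,0.11,0.11],"rot":[0,0,0],"grip":18},{"travel":[0,0.11,0.12],"rot":[0,0,0],"grip":18}]'
python3 -m handwheel '[{"travel":[0,0.1,0.13],"rot":[0,0,0],"grip":18},{"travel":[0,0.09,0.14],"rot":[0,0,0],"grip":18},{"travel":[0,0.08,0.14],"rot":[0,0,0],"grip":18},{"travel":[0,0.06,0.15],"rot":[0,0,0],"grip":18},{"travel":[0,0.05,0.15],"rot":[0,0,0],"grip":18},{"travel":[0,0.04,0.16],"rot":[0,0,0],"grip":18},{"travel":[0,0.03,0.16],"rot":[0,0,0],"grip":18},{"travel":[0,0.02,0.16],"rot":[0,0,0],"grip":18},{"travel":[0,0.01,0.16],"rot":[0,0,0],"grip":18}]'
python3 -m handwheel '[{"travel":[0,-0.01,0.16],"rot":[0,0,0],"grip":18},{"travel":[0,-0.02,0.16],"rot":[0,0,0],"grip":18},{"travel":[0,-0.03,0.16],"rot":[0,0,0],"grip":18},{"travel":[0,-0.04,0.16],"rot":[0,0,0],"grip":18},{"travel":[0,-0.05,0.15],"rot":[0,0,0],"grip":18},{"travel":[0,-0.06,0.15],"rot":[0,0,0],"grip":18},{"travel":[0,-0.08,0.14],"rot":[0,0,0],"grip":18},{"travel":[0,-0.09,0.14],"rot":[0,0,0],"grip":18},{"travel":[0,-0.1,0.13],"rot":[0,0,0],"grip":18},{"travel":[0,-0.11,0.12],"rot":[0,0,0],"grip":18},{"travel":[0,-0.11,0.11],"rot":[0,0,0],"grip":18},{"travel":[0,-0.12,0.11],"rot":[0,0,0],"grip":18}]'
python3 -m handwheel '[{"travel":[0,-0.13,0.1],"rot":[0,0,0],"grip":18},{"travel":[0,-0.14,0.09],"rot":[0,0,0],"grip":18},{"travel":[0,-0.14,0.08],"rot":[0,0,0],"grip":18},{"travel":[0,-0.15,0.06],"rot":[0,0,0],"grip":18},{"travel":[0,-0.15,0.05],"rot":[0,0,0],"grip":18},{"travel":[0,-0.16,0.04],"rot":[0,0,0],"grip":18},{"travel":[0,-0.16,0.03],"rot":[0,0,0],"grip":18},{"travel":[0,-0.16,0.02],"rot":[0,0,0],"grip":18},{"travel":[0,-0.16,0.01],"rot":[0,0,0],"grip":18}]'
python3 -m handwheel '[{"travel":[0,-0.16,-0.01],"rot":[0,0,0],"grip":18},{"travel":[0,-0.16,-0.02],"rot":[0,0,0],"grip":18},{"travel":[0,-0.16,-0.03],"rot":[0,0,0],"grip":18},{"travel":[0,-0.16,-0.04],"rot":[0,0,0],"grip":18},{"travel":[0,-0.15,-0.05],"rot":[0,0,0],"grip":18},{"travel":[0,-0.15,-0.06],"rot":[0,0,0],"grip":18},{"travel":[0,-0.14,-0.08],"rot":[0,0,0],"grip":18},{"travel":[0,-0.14,-0.09],"rot":[0,0,0],"grip":18},{"travel":[0,-0.13,-0.1],"rot":[0,0,0],"grip":18},{"travel":[0,-0.12,-0.11],"rot":[0,0,0],"grip":18},{"travel":[0,-0.11,-0.11],"rot":[0,0,0],"grip":18},{"travel":[0,-0.11,-0.12],"rot":[0,0,0],"grip":18}]'
python3 -m handwheel '[{"travel":[0,-0.1,-0.13],"rot":[0,0,0],"grip":18},{"travel":[0,-0.09,-0.14],"rot":[0,0,0],"grip":18},{"travel":[0,-0.08,-0.14],"rot":[0,0,0],"grip":18},{"travel":[0,-0.06,-0.15],"rot":[0,0,0],"grip":18},{"travel":[0,-0.05,-0.15],"rot":[0,0,0],"grip":18},{"travel":[0,-0.04,-0.16],"rot":[0,0,0],"grip":18},{"travel":[0,-0.03,-0.16],"rot":[0,0,0],"grip":18},{"travel":[0,-0.02,-0.16],"rot":[0,0,0],"grip":18},{"travel":[0,-0.01,-0.16],"rot":[0,0,0],"grip":18}]'
python3 -m handwheel '[{"travel":[0,0.01,-0.16],"rot":[0,0,0],"grip":18},{"travel":[0,0.02,-0.16],"rot":[0,0,0],"grip":18},{"travel":[0,0.03,-0.16],"rot":[0,0,0],"grip":18},{"travel":[0,0.04,-0.16],"rot":[0,0,0],"grip":18},{"travel":[0,0.05,-0.15],"rot":[0,0,0],"grip":18},{"travel":[0,0.06,-0.15],"rot":[0,0,0],"grip":18},{"travel":[0,0.08,-0.14],"rot":[0,0,0],"grip":18},{"travel":[0,0.09,-0.14],"rot":[0,0,0],"grip":18},{"travel":[0,0.1,-0.13],"rot":[0,0,0],"grip":18},{"travel":[0,0.11,-0.12],"rot":[0,0,0],"grip":18},{"travel":[0,0.11,-0.11],"rot":[0,0,0],"grip":18},{"travel":[0,0.12,-0.11],"rot":[0,0,0],"grip":18}]'
python3 -m handwheel '[{"travel":[0,0.13,-0.1],"rot":[0,0,0],"grip":18},{"travel":[0,0.14,-0.09],"rot":[0,0,0],"grip":18},{"travel":[0,0.14,-0.08],"rot":[0,0,0],"grip":18},{"travel":[0,0.15,-0.06],"rot":[0,0,0],"grip":18},{"travel":[0,0.15,-0.05],"rot":[0,0,0],"grip":18},{"travel":[0,0.16,-0.04],"rot":[0,0,0],"grip":18},{"travel":[0,0.16,-0.03],"rot":[0,0,0],"grip":18},{"travel":[0,0.16,-0.02],"rot":[0,0,0],"grip":18},{"travel":[0,0.16,-0.01],"rot":[0,0,0],"grip":18}]'
```

```text
clock: 50.43
ee_pos: [0.6825, 0.088, 0.1928]
orientation: [-2.026, -2.398, 0.006]
force: [-6.1, -0.6, 3.2]
grip_width: 0.0254
gripper_force: 30.0
clock: 51.18
ee_pos: [0.6967, 0.0905, 0.1529]
orientation: [-2.026, -2.398, 0.005]
force: [-7.7, -1.8, 5.6]
grip_width: 0.0249
gripper_force: 30.0
clock: 52.18
ee_pos: [0.6766, 0.087, 0.1046]
orientation: [2.025, 2.396, 0.006]
force: [-0.2, -0.4, 8.1]
grip_width: 0.0254
gripper_force: 30.0
clock: 52.93
ee_pos: [0.6315, 0.0792, 0.087]
orientation: [-2.026, -2.398, 0.006]
force: [0.7, 0.2, 1.2]
grip_width: 0.0253
gripper_force: 30.0
clock: 53.93
ee_pos: [0.5818, 0.0705, 0.1124]
orientation: [-2.027, -2.398, 0.006]
force: [-2.1, -1.0, 1.3]
grip_width: 0.0251
gripper_force: 30.0
clock: 54.68
ee_pos: [0.5686, 0.0683, 0.1535]
orientation: [-2.027, -2.399, 0.005]
force: [-4.0, -2.0, 3.8]
grip_width: 0.0249
gripper_force: 30.0
clock: 55.68
ee_pos: [0.5949, 0.0728, 0.2046]
orientation: [2.027, 2.398, -0.0]
force: [2.6, -0.3, -0.5]
grip_width: 0.0253
gripper_force: 30.0
clock: 56.43
ee_pos: [0.6326, 0.0794, 0.2171]
orientation: [-2.026, -2.398, 0.007]
force: [-0.9, -2.8, -3.4]
grip_width: 0.0254
gripper_force: 30.0
```

```bash
python3 -m handwheel '[{"travel":[0,0.16,0.01],"rot":[0,0,0],"grip":18},{"travel":[0,0.16,0.02],"rot":[0,0,0],"grip":18},{"travel":[0,0.16,0.03],"rot":[0,0,0],"grip":18},{"travel":[0,0.16,0.04],"rot":[0,0,0],"grip":18},{"travel":[0,0.15,0.05],"rot":[0,0,0],"grip":18},{"travel":[0,0.15,0.06],"rot":[0,0,0],"grip":18},{"travel":[0,0.14,0.08],"rot":[0,0,0],"grip":18},{"travel":[0,0.14,0.09],"rot":[0,0,0],"grip":18},{"travel":[0,0.13,0.1],"rot":[0,0,0],"grip":18},{"travel":[0,0.12,0.11],"rot":[0,0,0],"grip":18},{"travel":[0,0.11,0.11],"rot":[0,0,0],"grip":18},{"travel":[0,0.11,0.12],"rot":[0,0,0],"grip":18}]'
python3 -m handwheel '[{"travel":[0,0.1,0.13],"rot":[0,0,0],"grip":18},{"travel":[0,0.09,0.14],"rot":[0,0,0],"grip":18},{"travel":[0,0.08,0.14],"rot":[0,0,0],"grip":18},{"travel":[0,0.06,0.15],"rot":[0,0,0],"grip":18},{"travel":[0,0.05,0.15],"rot":[0,0,0],"grip":18},{"travel":[0,0.04,0.16],"rot":[0,0,0],"grip":18},{"travel":[0,0.03,0.16],"rot":[0,0,0],"grip":18},{"travel":[0,0.02,0.16],"rot":[0,0,0],"grip":18},{"travel":[0,0.01,0.16],"rot":[0,0,0],"grip":18}]'
python3 -m handwheel '[{"travel":[0,-0.01,0.16],"rot":[0,0,0],"grip":18},{"travel":[0,-0.02,0.16],"rot":[0,0,0],"grip":18},{"travel":[0,-0.03,0.16],"rot":[0,0,0],"grip":18},{"travel":[0,-0.04,0.16],"rot":[0,0,0],"grip":18},{"travel":[0,-0.05,0.15],"rot":[0,0,0],"grip":18},{"travel":[0,-0.06,0.15],"rot":[0,0,0],"grip":18},{"travel":[0,-0.08,0.14],"rot":[0,0,0],"grip":18},{"travel":[0,-0.09,0.14],"rot":[0,0,0],"grip":18},{"travel":[0,-0.1,0.13],"rot":[0,0,0],"grip":18},{"travel":[0,-0.11,0.12],"rot":[0,0,0],"grip":18},{"travel":[0,-0.11,0.11],"rot":[0,0,0],"grip":18},{"travel":[0,-0.12,0.11],"rot":[0,0,0],"grip":18}]'
python3 -m handwheel '[{"travel":[0,-0.13,0.1],"rot":[0,0,0],"grip":18},{"travel":[0,-0.14,0.09],"rot":[0,0,0],"grip":18},{"travel":[0,-0.14,0.08],"rot":[0,0,0],"grip":18},{"travel":[0,-0.15,0.06],"rot":[0,0,0],"grip":18},{"travel":[0,-0.15,0.05],"rot":[0,0,0],"grip":18},{"travel":[0,-0.16,0.04],"rot":[0,0,0],"grip":18},{"travel":[0,-0.16,0.03],"rot":[0,0,0],"grip":18},{"travel":[0,-0.16,0.02],"rot":[0,0,0],"grip":18},{"travel":[0,-0.16,0.01],"rot":[0,0,0],"grip":18}]'
python3 -m handwheel '[{"travel":[0,-0.16,-0.01],"rot":[0,0,0],"grip":18},{"travel":[0,-0.16,-0.02],"rot":[0,0,0],"grip":18},{"travel":[0,-0.16,-0.03],"rot":[0,0,0],"grip":18},{"travel":[0,-0.16,-0.04],"rot":[0,0,0],"grip":18},{"travel":[0,-0.15,-0.05],"rot":[0,0,0],"grip":18},{"travel":[0,-0.15,-0.06],"rot":[0,0,0],"grip":18},{"travel":[0,-0.14,-0.08],"rot":[0,0,0],"grip":18},{"travel":[0,-0.14,-0.09],"rot":[0,0,0],"grip":18},{"travel":[0,-0.13,-0.1],"rot":[0,0,0],"grip":18},{"travel":[0,-0.12,-0.11],"rot":[0,0,0],"grip":18},{"travel":[0,-0.11,-0.11],"rot":[0,0,0],"grip":18},{"travel":[0,-0.11,-0.12],"rot":[0,0,0],"grip":18}]'
python3 -m handwheel '[{"travel":[0,-0.1,-0.13],"rot":[0,0,0],"grip":18},{"travel":[0,-0.09,-0.14],"rot":[0,0,0],"grip":18},{"travel":[0,-0.08,-0.14],"rot":[0,0,0],"grip":18},{"travel":[0,-0.06,-0.15],"rot":[0,0,0],"grip":18},{"travel":[0,-0.05,-0.15],"rot":[0,0,0],"grip":18},{"travel":[0,-0.04,-0.16],"rot":[0,0,0],"grip":18},{"travel":[0,-0.03,-0.16],"rot":[0,0,0],"grip":18},{"travel":[0,-0.02,-0.16],"rot":[0,0,0],"grip":18},{"travel":[0,-0.01,-0.16],"rot":[0,0,0],"grip":18}]'
python3 -m handwheel '[{"travel":[0,0.01,-0.16],"rot":[0,0,0],"grip":18},{"travel":[0,0.02,-0.16],"rot":[0,0,0],"grip":18},{"travel":[0,0.03,-0.16],"rot":[0,0,0],"grip":18},{"travel":[0,0.04,-0.16],"rot":[0,0,0],"grip":18},{"travel":[0,0.05,-0.15],"rot":[0,0,0],"grip":18},{"travel":[0,0.06,-0.15],"rot":[0,0,0],"grip":18},{"travel":[0,0.08,-0.14],"rot":[0,0,0],"grip":18},{"travel":[0,0.09,-0.14],"rot":[0,0,0],"grip":18},{"travel":[0,0.1,-0.13],"rot":[0,0,0],"grip":18},{"travel":[0,0.11,-0.12],"rot":[0,0,0],"grip":18},{"travel":[0,0.11,-0.11],"rot":[0,0,0],"grip":18},{"travel":[0,0.12,-0.11],"rot":[0,0,0],"grip":18}]'
python3 -m handwheel '[{"travel":[0,0.13,-0.1],"rot":[0,0,0],"grip":18},{"travel":[0,0.14,-0.09],"rot":[0,0,0],"grip":18},{"travel":[0,0.14,-0.08],"rot":[0,0,0],"grip":18},{"travel":[0,0.15,-0.06],"rot":[0,0,0],"grip":18},{"travel":[0,0.15,-0.05],"rot":[0,0,0],"grip":18},{"travel":[0,0.16,-0.04],"rot":[0,0,0],"grip":18},{"travel":[0,0.16,-0.03],"rot":[0,0,0],"grip":18},{"travel":[0,0.16,-0.02],"rot":[0,0,0],"grip":18},{"travel":[0,0.16,-0.01],"rot":[0,0,0],"grip":18},{"travel":[0,0.12,0.01],"rot":[0,0,0],"grip":18},{"travel":[0,0,0],"rot":[0,0,0],"grip":18},{"travel":[0,0,0],"rot":[0,0,0],"grip":18}]'
```

```text
clock: 57.43
ee_pos: [0.6825, 0.088, 0.1929]
orientation: [-2.026, -2.398, 0.006]
force: [-7.4, -2.1, 2.6]
grip_width: 0.0251
gripper_force: 30.0
clock: 58.18
ee_pos: [0.6967, 0.0906, 0.153]
orientation: [-2.026, -2.398, 0.005]
force: [-7.5, -2.3, 6.5]
grip_width: 0.0252
gripper_force: 30.0
clock: 59.18
ee_pos: [0.6766, 0.0871, 0.1047]
orientation: [2.025, 2.396, 0.006]
force: [1.1, -0.1, 8.1]
grip_width: 0.0253
gripper_force: 30.0
clock: 59.93
ee_pos: [0.6315, 0.0791, 0.0871]
orientation: [-2.026, -2.398, 0.006]
force: [0.8, -0.5, 0.8]
grip_width: 0.0249
gripper_force: 30.0
clock: 60.93
ee_pos: [0.5819, 0.0705, 0.1124]
orientation: [-2.027, -2.398, 0.006]
force: [-2.5, -1.0, 0.3]
grip_width: 0.0251
gripper_force: 30.0
clock: 61.68
ee_pos: [0.5686, 0.0682, 0.1536]
orientation: [-2.027, -2.399, 0.004]
force: [-4.2, -1.9, 3.2]
grip_width: 0.0252
gripper_force: 30.0
clock: 62.68
ee_pos: [0.5947, 0.0728, 0.2045]
orientation: [2.027, 2.399, -0.001]
force: [2.5, -2.2, -0.1]
grip_width: 0.0253
gripper_force: 30.0
clock: 63.68
ee_pos: [0.6365, 0.0801, 0.217]
orientation: [-2.027, -2.398, 0.005]
force: [-0.7, -1.5, -1.6]
grip_width: 0.025
gripper_force: 30.0
```

```bash
python3 -m handwheel '[{"travel":[0,0,0],"rot":[0,0,0],"grip":60},{"travel":[0,0,0],"rot":[0,0,0],"grip":60},{"travel":[0,0,0],"rot":[0,0,0],"grip":60},{"travel":[0,0,0],"rot":[0,0,0],"grip":60},{"travel":[0,0,0],"rot":[0,0,0],"grip":60},{"travel":[0,0,-0.6],"rot":[0,0,0],"grip":60},{"travel":[0,0,-1],"rot":[0,0,0],"grip":60},{"travel":[0,0,-1],"rot":[0,0,0],"grip":60},{"travel":[0,0,-1],"rot":[0,0,0],"grip":60},{"travel":[0,0,-1],"rot":[0,0,0],"grip":60},{"travel":[0,0,-0.8],"rot":[0,0,0],"grip":60},{"travel":[0,0,0],"rot":[0,0,0],"grip":60}]'
python3 - <<'E'
from h import *
s=st(); print(np.round(s['joint_pos'],2))
for c in ['top','scene']:
    im,P=cloud(c,c+'2'); find(c,['door_bar','crank_grip','trug_grip','hook_seat'])
    m=(abs(P[...,0]-.52)<.12)&(abs(P[...,1]+.44)<.12)&(P[...,2]>.125)&(P[...,2]<.16)
    q=P[m]; w,v=np.linalg.eigh(np.cov(q[:,:2].T)); print('dowel',len(q),q.mean(0).round(3),np.degrees(np.arctan2(v[1,1],v[0,1])).round(1),q.min(0).round(3),q.max(0).round(3))
    m=(abs(P[...,0]-.7)<.12)&(abs(P[...,1]+.155)<.08)&(P[...,2]>.19)&(P[...,2]<.25)&(im.max(2)<120)
    q=P[m]; w,v=np.linalg.eigh(np.cov(q[:,:2].T)); print('hook',len(q),q.mean(0).round(3),np.degrees(np.arctan2(v[1,1],v[0,1])).round(1),q.min(0).round(3),q.max(0).round(3))
    cv2.imwrite(f'pics/{c}2z.png',cv2.resize(im[150:330,270:510] if c=='top' else im[120:390,150:390],None,fx=2.2,fy=2.2)[:,:,::-1])
E
```

```text
clock: 64.68
ee_pos: [0.6395, 0.0808, 0.3863]
orientation: [2.024, 2.395, 0.009]
force: [1.1, 0.1, 0.6]
grip_width: 0.0598
gripper_force: 0.0
64.68 [0.6395 0.0808 0.3863] [2.024 2.395 0.009] F [1.1 0.1 0.6] w 0.0598 0.0
[-0.19  0.35  0.03  1.37 -0.01  1.41  0.01]
top door_bar [(0.62, [0.596, 0.226, 0.261]), (0.53, [0.38, 0.271, -0.005])]
top crank_grip [(0.63, [0.626, 0.079, 0.226])]
top trug_grip [(0.84, [0.516, -0.439, 0.133])]
top hook_seat [(0.88, [0.668, -0.157, 0.214])]
dowel 418 [ 0.52  -0.437  0.142] -171.1 [ 0.443 -0.473  0.125] [ 0.597 -0.406  0.154]
hook 161 [ 0.708 -0.161  0.215] 170.4 [ 0.651 -0.173  0.192] [ 0.756 -0.147  0.233]
scene door_bar [(0.61, [0.594, 0.225, 0.267])]
scene crank_grip [(0.59, [0.62, 0.076, 0.228])]
scene trug_grip [(0.74, [0.518, -0.438, 0.135])]
scene hook_seat [(0.84, [0.675, -0.151, 0.214])]
dowel 633 [ 0.52  -0.435  0.141] -171.5 [ 0.436 -0.473  0.125] [ 0.594 -0.403  0.155]
hook 339 [ 0.708 -0.159  0.214] 170.9 [ 0.648 -0.174  0.19 ] [ 0.753 -0.145  0.234]
```

View pics/scene2.png

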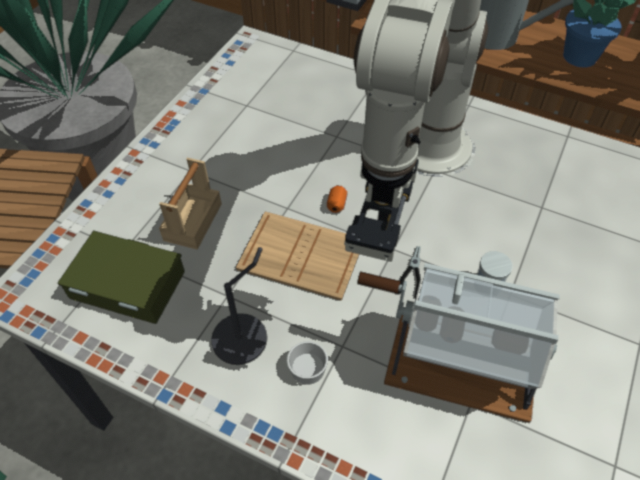

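```bash
python3 -m handwheel '[{"travel":[-0.5,-0.2,0],"rot":[0,0,0],"grip":60},{"travel":[-0.97,-0.34,0],"rot":[0,0,0],"grip":60},{"travel":[-0.97,-0.34,0],"rot":[0,0,0],"grip":60},{"travel":[-0.97,-0.34,0],"rot":[0,0,0],"grip":60},{"travel":[-0.97,-0.34,0],"rot":[0,0,0],"grip":60},{"travel":[-0.97,-0.34,0],"rot":[0,0,0],"grip":60},{"travel":[-0.97,-0.34,0],"rot":[0,0,0],"grip":60},{"travel":[-0.97,-0.34,0],"rot":[0,0,0],"grip":60},{"travel":[-0.97,-0.34,0],"rot":[0,0,0],"grip":60},{"travel":[-0.97,-0.34,0],"rot":[0,0,0],"grip":60},{"travel":[-0.97,-0.34,0],"rot":[0,0,0],"grip":60},{"travel":[-0.97,-0.34,0],"rot":[0,0,0],"grip":60}]'
python3 -m handwheel '[{"travel":[-0.97,-0.34,0],"rot":[0,0,0],"grip":60},{"travel":[-0.97,-0.34,0],"rot":[0,0,0],"grip":60},{"travel":[-0.97,-0.34,0],"rot":[0,0,0],"grip":60},{"travel":[-0.97,-0.34,0],"rot":[0,0,0],"grip":60},{"travel":[-0.97,-0.34,0],"rot":[0,0,0],"grip":60},{"travel":[0,0,0],"rot":[0,0,0.12],"grip":60},{"travel":[0,0,0],"rot":[0,0,0.12],"grip":60},{"travel":[0,0,0],"rot":[0,0,0.12],"grip":60},{"travel":[0,0,0],"rot":[0,0,0.12],"grip":60},{"travel":[0,0,0],"rot":[0,0,0.12],"grip":60},{"travel":[0,0,0],"rot":[0,0,0.12],"grip":60},{"travel":[0,0,0],"rot":[0,0,0.12],"grip":60}]'
python3 -m handwheel '[{"travel":[0,0,0.8],"rot":[0,0,0.12],"grip":60},{"travel":[0,0,0.8],"rot":[0,0,0.12],"grip":60},{"travel":[0,0,0.8],"rot":[0,0,0.12],"grip":60},{"travel":[0,0,0.8],"rot":[0,0,0.12],"grip":60},{"travel":[0,0,0.8],"rot":[0,0,0.12],"grip":60},{"travel":[0,0,0.5],"rot":[0,0,0.12],"grip":60},{"travel":[0,0,0],"rot":[0,0,0],"grip":60}]'
python3 - <<'E'
from h import *
s=st(); print(np.round(s['joint_pos'],2))
im,P=cloud('wrist','w7'); find('wrist',['trug_grip'])
m=(abs(P[...,0]-.52)<.12)&(abs(P[...,1]+.44)<.12)&(P[...,2]>.125)&(P[...,2]<.16)
q=P[m]; w,v=np.linalg.eigh(np.cov(q[:,:2].T)); print('dowel',len(q),q.mean(0).round(3),np.degrees(np.arctan2(v[1,1],v[0,1])).round(1),q.min(0).round(3),q.max(0).round(3))
go([.5506,-.433,.116],Rd(np.radians(8.7)))
shot('top'); find('top',['door_bar','crank_grip','trug_grip']); shot('scene'); find('scene',['door_bar','crank_grip','trug_grip'])
E
```

```text
clock: 66.18
ee_pos: [0.5748, -0.2726, 0.3802]
orientation: [-2.028, -2.398, 0.005]
force: [-0.0, -0.6, 0.0]
grip_width: 0.0599
gripper_force: 0.0
clock: 67.18
ee_pos: [0.5489, -0.423, 0.3803]
orientation: [2.835, 1.354, -0.006]
force: [0.4, -0.1, 0.2]
grip_width: 0.06
gripper_force: 0.0
clock: 67.77
ee_pos: [0.547, -0.4212, 0.2408]
orientation: [-3.127, -0.271, 0.014]
force: [0.6, 0.5, -0.6]
grip_width: 0.06
gripper_force: 0.0
67.77 [ 0.547  -0.4212  0.2408] [-3.127 -0.271  0.014] F [ 0.6  0.5 -0.6] w 0.06 0.0
[ 0.27  0.58  0.52  1.44 -0.29  1.21 -0.57]
wrist trug_grip [(0.57, [0.51, -0.434, 0.135])]
dowel 3306 [ 0.539 -0.435  0.142] -170.9 [ 0.439 -0.472  0.125] [ 0.593 -0.405  0.149]
travel [0.01 0.35 4.31] rot [0.001 0.004 0.03 ]
top door_bar [(0.72, [0.4, 0.098, 0.003]), (0.69, [0.596, 0.227, 0.258])]
top crank_grip [(0.82, [0.627, 0.08, 0.227])]
top trug_grip [(0.73, [0.491, -0.154, -0.002])]
scene door_bar [(0.97, [0.596, 0.23, 0.262])]
scene crank_grip [(0.87, [0.625, 0.076, 0.228])]
scene trug_grip [(0.87, [0.517, -0.441, 0.132])]
```

View pics/w7.png

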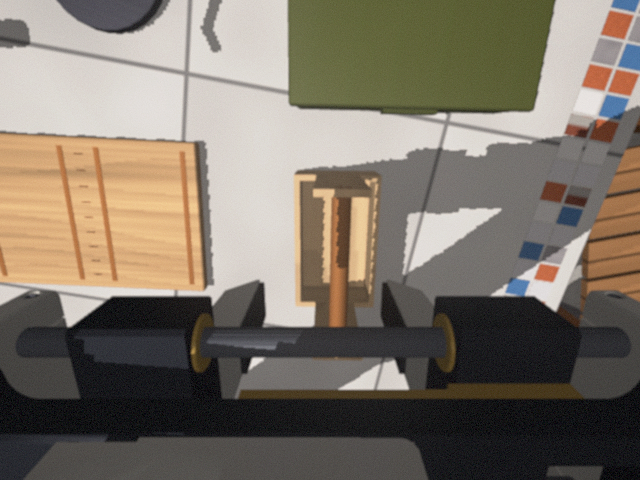

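```bash
python3 -m handwheel '[{"travel":[0,0.35,0.6],"rot":[0,0,0.03],"grip":60},{"travel":[0,0,0.9],"rot":[0,0,0],"grip":60},{"travel":[0,0,0.9],"rot":[0,0,0],"grip":60},{"travel":[0,0,0.9],"rot":[0,0,0],"grip":50},{"travel":[0,0,0.7],"rot":[0,0,0],"grip":50},{"travel":[0,0,0.35],"rot":[0,0,0],"grip":50},{"travel":[0,0,0],"rot":[0,0,0],"grip":10},{"travel":[0,0,0],"rot":[0,0,0],"grip":10},{"travel":[0,0,0],"rot":[0,0,0],"grip":10},{"travel":[0,0,0],"rot":[0,0,0],"grip":10},{"travel":[0,0,0],"rot":[0,0,0],"grip":10},{"travel":[0,0,0],"rot":[0,0,0],"grip":10}]' 55
python3 -m handwheel '[{"travel":[0,0,0],"rot":[0,0,0],"grip":10},{"travel":[0,0,0],"rot":[0,0,0],"grip":10},{"travel":[0,0,0],"rot":[0,0,0],"grip":10},{"travel":[0,0,0],"rot":[0,0,0],"grip":10}]'
python3 -m handwheel '[{"travel":[0,0,-0.3],"rot":[0,0,0],"grip":10},{"travel":[0,0,-0.6],"rot":[0,0,0],"grip":10},{"travel":[0,0,-0.8],"rot":[0,0,0],"grip":10},{"travel":[0,0,-0.8],"rot":[0,0,0],"grip":10},{"travel":[0,0,-0.8],"rot":[0,0,0],"grip":10},{"travel":[0,0,-0.8],"rot":[0,0,0],"grip":10},{"travel":[0,0,-0.5],"rot":[0,0,0],"grip":10},{"travel":[0,0,0],"rot":[0,0,0],"grip":10}]'
python3 - <<'E'
from h import *
s=st(); 
im,P=cloud('scene','s3'); find('scene',['trug_grip']); shot('top'); find('top',['trug_grip'])
E
```

```text
clock: 69.27
ee_pos: [0.5522, -0.4332, 0.1163]
orientation: [3.13, 0.233, -0.001]
force: [1.5, -1.9, 1.1]
grip_width: 0.0149
gripper_force: 55.3
clock: 69.6
ee_pos: [0.5523, -0.4336, 0.1161]
orientation: [3.13, 0.232, -0.001]
force: [0.9, -1.4, 5.6]
grip_width: 0.0146
gripper_force: 55.0
clock: 70.27
ee_pos: [0.5528, -0.433, 0.2565]
orientation: [3.129, 0.233, 0.001]
force: [0.8, -1.0, -2.5]
grip_width: 0.0149
gripper_force: 55.0
70.27 [ 0.5528 -0.433   0.2565] [3.129e+00 2.330e-01 1.000e-03] F [ 0.8 -1.  -2.5] w 0.0149 55.0
scene trug_grip [(0.7, [0.517, -0.439, 0.275])]
top trug_grip []
```

View pics/s3.png

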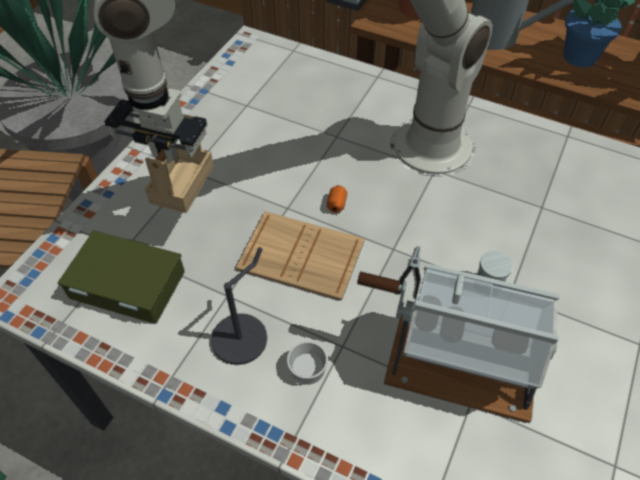

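```bash
python3 -m handwheel '[{"travel":[0.05,-0.3,0],"rot":[0,0,0],"grip":10},{"travel":[0.08,-0.6,0],"rot":[0,0,0],"grip":10},{"travel":[0.12,-0.8,0],"rot":[0,0,0],"grip":10},{"travel":[0.12,-0.9,0],"rot":[0,0,0],"grip":10},{"travel":[0.12,-0.9,0],"rot":[0,0,0],"grip":10},{"travel":[0.12,-0.9,0],"rot":[0,0,0],"grip":10},{"travel":[0.12,-0.9,0],"rot":[0,0,0],"grip":10},{"travel":[0.12,-0.9,0],"rot":[0,0,0],"grip":10},{"travel":[0.12,-0.9,0],"rot":[0,0,0],"grip":10},{"travel":[0.12,-0.9,0],"rot":[0,0,0],"grip":10},{"travel":[0.12,-0.9,0],"rot":[0,0,0],"grip":10},{"travel":[0.12,-0.9,0],"rot":[0,0,0],"grip":10}]'
python3 -m handwheel '[{"travel":[0.1,-0.7,0],"rot":[0,0,0],"grip":10},{"travel":[0.1,-0.4,0],"rot":[0,0,-0.03],"grip":10},{"travel":[0,0,0],"rot":[0,0,-0.06],"grip":10},{"travel":[0,0,0],"rot":[0,0,-0.09],"grip":10},{"travel":[0,0,0],"rot":[0,0,-0.09],"grip":10},{"travel":[0,0,0],"rot":[0,0,-0.09],"grip":10},{"travel":[0,0,0],"rot":[0,0,-0.09],"grip":10},{"travel":[0,0,0],"rot":[0,0,-0.09],"grip":10},{"travel":[0,0,0],"rot":[0,0,-0.09],"grip":10},{"travel":[0,0,0],"rot":[0,0,-0.09],"grip":10},{"travel":[0,0,0],"rot":[0,0,-0.09],"grip":10},{"travel":[0,0,0],"rot":[0,0,-0.09],"grip":10}]'
python3 -m handwheel '[{"travel":[0,0,0],"rot":[0,0,-0.09],"grip":10},{"travel":[0,0,0],"rot":[0,0,-0.09],"grip":10},{"travel":[0,0,0],"rot":[0,0,-0.09],"grip":10},{"travel":[0,0,0],"rot":[0,0,-0.07],"grip":10},{"travel":[0,0,0],"rot":[0,0,-0.03],"grip":10},{"travel":[0,0,0],"rot":[0,0,0],"grip":10}]'
python3 - <<'E'
from h import *
s=st(); print(np.round(s['joint_pos'],2))
go([.5497,-.0985,.228],Rd(np.radians(80.7)))
for c in ['scene','top']: shot(c,c+'4'); find(c,['trug_grip','hook_seat'])
shot('wrist','w8'); find('wrist',['trug_grip','hook_seat'])
E
```

```text
clock: 71.47
ee_pos: [0.5466, -0.1334, 0.2512]
orientation: [3.132, 0.234, -0.008]
force: [0.7, -0.4, -2.4]
grip_width: 0.0147
gripper_force: 55.0
clock: 72.47
ee_pos: [0.5482, -0.1025, 0.2515]
orientation: [-2.715, -1.579, 0.007]
force: [0.7, 0.5, -2.4]
grip_width: 0.0147
gripper_force: 55.0
clock: 72.97
ee_pos: [0.5482, -0.1025, 0.2515]
orientation: [-2.381, -2.047, 0.007]
force: [0.6, -0.3, -2.5]
grip_width: 0.0146
gripper_force: 55.0
72.97 [ 0.5482 -0.1025  0.2515] [-2.381 -2.047  0.007] F [ 0.6 -0.3 -2.5] w 0.0146 55.0
[-0.09  0.29  0.27  1.78 -0.08  1.1   0.06]
travel [0.14 0.03 0.78] rot [-0.004  0.002  0.011]
scene trug_grip []
scene hook_seat [(0.59, [0.675, -0.152, 0.213])]
top trug_grip [(0.96, [0.543, -0.137, 0.27])]
top hook_seat []
wrist trug_grip [(0.57, [0.54, -0.132, 0.272])]
wrist hook_seat [(0.66, [0.674, -0.156, 0.214])]
```

View pics/scene4.png

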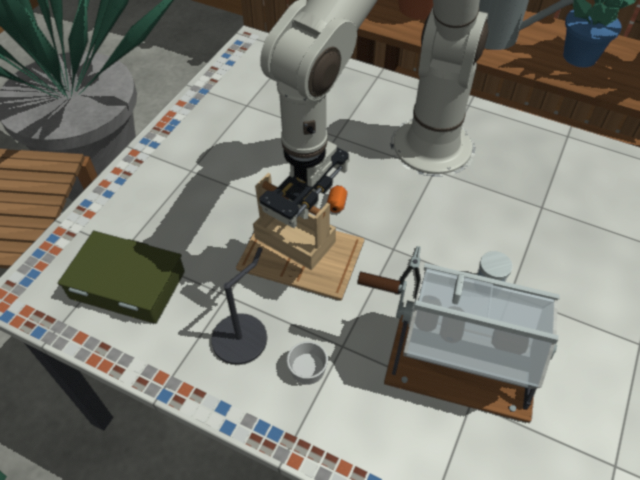

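```bash
python3 -m handwheel '[{"travel":[0,0,0.3],"rot":[0,0,0],"grip":10},{"travel":[0.1,0.15,0.2],"rot":[0,0,0.01],"grip":10},{"travel":[0,0.4,0],"rot":[0,0,0],"grip":10},{"travel":[0,0.5,0],"rot":[0,0,0],"grip":10},{"travel":[0,0.5,0],"rot":[0,0,0],"grip":10},{"travel":[0,0.5,0],"rot":[0,0,0],"grip":10},{"travel":[0,0.5,0],"rot":[0,0,0],"grip":10},{"travel":[0,0.5,0],"rot":[0,0,0],"grip":10},{"travel":[0,0.5,0],"rot":[0,0,0],"grip":10},{"travel":[0,0.45,0],"rot":[0,0,0],"grip":10},{"travel":[0,0.3,0],"rot":[0,0,0],"grip":10},{"travel":[0,0.1,0],"rot":[0,0,0],"grip":10}]'
python3 -m handwheel '[{"travel":[0,0,0],"rot":[0,0,0],"grip":10},{"travel":[0,0,0],"rot":[0,0,0],"grip":10}]'
python3 - <<'E'
from h import *
s=st(); print(np.round(s['joint_pos'],2))
for c in ['top','wrist']: shot(c,c+'5'); find(c,['trug_grip','hook_seat'])
E
```

```text
clock: 74.42
ee_pos: [0.6807, -0.1201, 0.2352]
orientation: [-2.393, -2.033, 0.006]
force: [-0.5, 0.8, -1.6]
grip_width: 0.0151
gripper_force: 55.0
clock: 74.58
ee_pos: [0.6789, -0.1202, 0.236]
orientation: [-2.393, -2.032, 0.007]
force: [-0.8, -0.6, -2.6]
grip_width: 0.0146
gripper_force: 55.0
74.58 [ 0.6789 -0.1202  0.236 ] [-2.393 -2.032  0.007] F [-0.8 -0.6 -2.6] w 0.0146 55.0
[-0.04  0.54  0.27  1.44 -0.15  1.18  0.08]
top trug_grip [(0.6, [0.675, -0.153, 0.254])]
top hook_seat []
wrist trug_grip [(0.76, [0.671, -0.151, 0.256])]
wrist hook_seat []
```

View pics/wrist5.png

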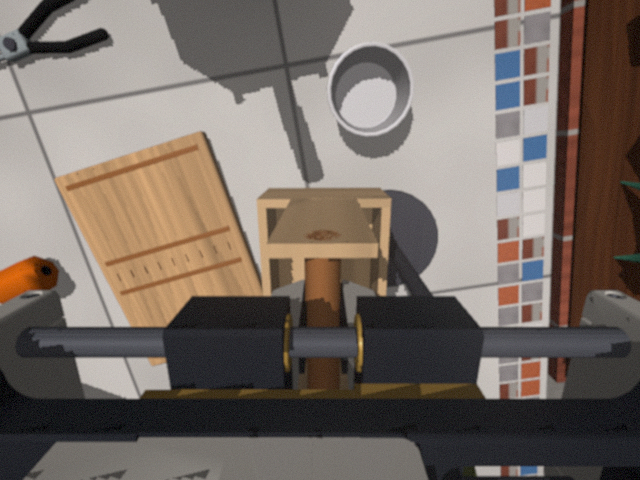

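```bash
python3 -m handwheel '[{"travel":[-0.05,0,0.2],"rot":[0,0,0],"grip":10},{"travel":[0,0,0.25],"rot":[0,0,0],"grip":10},{"travel":[0,0,0.25],"rot":[0,0,0],"grip":10},{"travel":[0,0,0.25],"rot":[0,0,0],"grip":10},{"travel":[0,0,0.15],"rot":[0,0,0],"grip":10},{"travel":[0,0,0.1],"rot":[0,0,0],"grip":10},{"travel":[0,0,0],"rot":[0,0,0],"grip":10}]'
python3 -m handwheel '[{"travel":[0,0,0.1],"rot":[0,0,0],"grip":10},{"travel":[0,0,0.05],"rot":[0,0,0],"grip":10},{"travel":[0,0,0],"rot":[0,0,0],"grip":10}]'
python3 -m handwheel '[{"travel":[0,0,0.07],"rot":[0,0,0],"grip":10},{"travel":[0,0,0],"rot":[0,0,0],"grip":10},{"travel":[0,0,0],"rot":[0,0,0],"grip":10}]'
python3 - <<'E'
from h import *
for c in ['top','wrist']: shot(c,c+'6'); find(c,['trug_grip'])
E
```

```text
clock: 75.47
ee_pos: [0.6799, -0.1222, 0.2007]
orientation: [2.394, 2.034, -0.004]
force: [2.2, -0.8, -2.8]
grip_width: 0.0146
gripper_force: 55.0
clock: 75.72
ee_pos: [0.6809, -0.1223, 0.198]
orientation: [2.392, 2.033, -0.001]
force: [4.1, 0.4, 3.3]
grip_width: 0.0148
gripper_force: 55.0
clock: 75.97
ee_pos: [0.6815, -0.1224, 0.1967]
orientation: [2.391, 2.032, 0.001]
force: [4.9, -0.4, 5.2]
grip_width: 0.0143
gripper_force: 55.0
top trug_grip [(0.84, [0.678, -0.158, 0.215])]
wrist trug_grip [(0.65, [0.675, -0.154, 0.218]), (0.49, [0.746, -0.005, -0.003])]
```

```bash
python3 -m handwheel '[{"travel":[0,0.07,0.03],"rot":[0,0,0],"grip":10},{"travel":[0,0.05,0.03],"rot":[0,0,0],"grip":10},{"travel":[0,0,0],"rot":[0,0,0],"grip":10},{"travel":[0,0,0],"rot":[0,0,0],"grip":10}]' 
python3 -m handwheel '[{"travel":[0,0,0],"rot":[0,0,0],"grip":16},{"travel":[0,0,0],"rot":[0,0,0],"grip":17},{"travel":[0,0,0],"rot":[0,0,0],"grip":19},{"travel":[0,0,0],"rot":[0,0,0],"grip":22},{"travel":[0,0,0],"rot":[0,0,0],"grip":28},{"travel":[0,0,0],"rot":[0,0,0],"grip":36},{"travel":[0,0,0],"rot":[0,0,0],"grip":44},{"travel":[0,0,0],"rot":[0,0,0],"grip":48},{"travel":[0,0,0],"rot":[0,0,0],"grip":48}]'
python3 - <<'E'
from h import *
st()
for c in ['top','wrist']: shot(c,c+'7'); find(c,['trug_grip'])
E
```

```text
clock: 76.5
ee_pos: [0.6836, -0.1227, 0.1943]
orientation: [2.394, 2.033, -0.002]
force: [0.3, -0.2, 8.3]
grip_width: 0.0146
gripper_force: 55.0
clock: 77.25
ee_pos: [0.6827, -0.1227, 0.1925]
orientation: [-2.394, -2.033, 0.005]
force: [0.1, -0.1, 0.1]
grip_width: 0.0465
gripper_force: 0.0
77.25 [ 0.6827 -0.1227  0.1925] [-2.394 -2.033  0.005] F [ 0.1 -0.1  0.1] w 0.0465 0.0
top trug_grip [(0.93, [0.678, -0.156, 0.213])]
wrist trug_grip [(0.71, [0.676, -0.155, 0.217])]
```

View pics/wrist7.png

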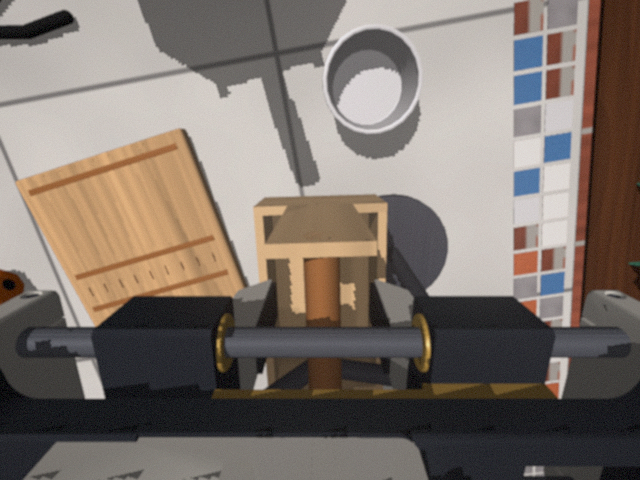

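```bash
python3 -m handwheel '[{"travel":[0,0,-0.2],"rot":[0,0,0],"grip":60},{"travel":[0,0,-0.4],"rot":[0,0,0],"grip":60},{"travel":[0,0,-0.8],"rot":[0,0,0],"grip":60},{"travel":[0,0,-1],"rot":[0,0,0],"grip":60},{"travel":[0,0,-1],"rot":[0,0,0],"grip":60},{"travel":[0,0,-1],"rot":[0,0,0],"grip":60},{"travel":[0,-0.5,-0.5],"rot":[0,0,0],"grip":60},{"travel":[0.3,-0.9,0],"rot":[0,0,0],"grip":60},{"travel":[0.3,-0.9,0],"rot":[0,0,0],"grip":60},{"travel":[0.3,-0.9,0],"rot":[0,0,0],"grip":60},{"travel":[0,-0.5,0],"rot":[0,0,0],"grip":60},{"travel":[0,0,0],"rot":[0,0,0],"grip":60}]'
python3 - <<'E'
from h import *
st()
for c in ['top','scene']: 
    im,P=cloud(c,c+'8'); find(c,['trug_grip','door_bar','crank_grip','ramekin','bead_jar','pliers','hook_seat'])
    # angle from door-plate normal: points near top of drum
    u=np.array([-.171,.985]);x=np.array([.985,.171]); D=P[...,:2]-np.array([.600,.284])
    a=D@u; b=D@x
    m=(abs(a)<.1)&(abs(b)<.05)&(P[...,2]>.225)&(P[...,2]<.262)
    A=np.c_[b[m],a[m],np.ones(m.sum())]; z=P[...,2][m]
    for _ in range(5):
        k=np.linalg.lstsq(A,z,rcond=None)[0]; r=abs(A@k-z)<.004; A,z=A[r],z[r]
    print('tilt deg',np.degrees(np.arctan(k[0])).round(1),k[2].round(3),len(z))
E
```

```text
clock: 78.45
ee_pos: [0.5759, -0.0768, 0.342]
orientation: [-2.393, -2.035, 0.002]
force: [-0.5, 0.1, -1.2]
grip_width: 0.0604
gripper_force: 0.0
78.45 [ 0.5759 -0.0768  0.342 ] [-2.393e+00 -2.035e+00  2.000e-03] F [-0.5  0.1 -1.2] w 0.0604 0.0
top trug_grip [(0.68, [0.679, -0.156, 0.213])]
top door_bar [(0.68, [0.596, 0.229, 0.26])]
top crank_grip [(0.7, [0.625, 0.082, 0.228]), (0.42, [0.594, 0.23, 0.26])]
top ramekin [(0.51, [0.741, -0.003, -0.003])]
top bead_jar [(0.83, [0.375, 0.272, -0.003])]
top pliers [(0.7, [0.399, 0.101, -0.001])]
top hook_seat [(0.51, [0.672, -0.159, 0.218])]
tilt deg 6.8 0.25 2267
scene trug_grip [(0.69, [0.678, -0.158, 0.217])]
scene door_bar [(0.73, [0.596, 0.226, 0.264])]
scene crank_grip [(0.84, [0.621, 0.078, 0.227])]
scene ramekin [(0.78, [0.743, -0.005, 0.001])]
scene bead_jar [(0.86, [0.378, 0.267, 0.0])]
scene pliers [(0.89, [0.401, 0.1, 0.0])]
scene hook_seat [(0.65, [0.675, -0.152, 0.214])]
tilt deg -2.0 0.247 2184
```

View pics/scene8.png

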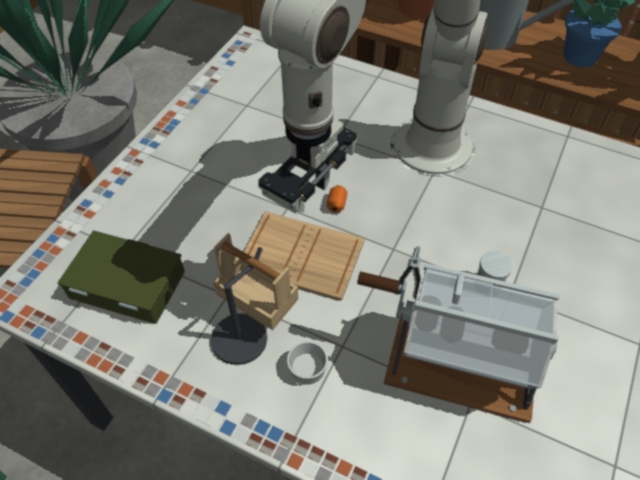

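```bash
python3 -c "
from cell import robot
print(robot.close_job())"
```

```text
the job is handed in; nothing more can be done
None
```

Job handed in; no result came back. All three beads are in the drum behind the fully shut door, the crank was turned four turns clockwise at 7 s each, and the trug hangs on the hook by mid-dowel. The jar, ramekin and pliers are in place. On release the drum settled about 8° back from exactly door-up (from about 3° past four turns), and I left it there.

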